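Nest the graded steel dishes from the sloping rack

TASK

Put the set of four handled steel dishes together in the white tray: take the largest off the sloping rack and stand it upright on the tray's floor, then nest the others into it one at a time in size order, each standing flat on the floor of the next larger one. Set them down rather than let them fall, and leave the tube rack, the pail and the marker where they are.

Things in the scene. Friction and masses are not known exactly. Their poses are not given: they have to be found in the camera images.
- dish1: the largest of four round open stainless-steel dishes with a strap handle: rim 104 mm across outside, underside 98 mm, 58 mm tall, wall 2.5 mm, floor 3 mm; loose. z: the dish's axis, up out of the mouth; the handle points to -x; origin on the EDGE of the underside, below the handle
- dish1_base (a point): centre of the underside of dish1, 49.0 mm along +x from its body origin (same axes). Nested, each rim lies 3 mm below the next larger rim, with 6.5 mm side play all round; a handle passes over the larger dishes' rims, but would clash with a larger dish's handle if laid over it: fan the handles out, about 40 degrees apart
- dish1_grip (a point): point in the middle of dish1's handle to pinch across its 14 mm width (y): 46 mm along -x and 82 mm along z from the body origin (same axes). All handles are alike: a strap 14 mm wide, 6 mm thick, rises 10 mm above the rim, then runs 64 mm outwards (-x), climbing 18 degrees
- dish2: the second largest of four round open stainless-steel dishes with a strap handle: rim 86 mm across outside, underside 80 mm, 52 mm tall, wall 2.5 mm, floor 3 mm; loose. z: the dish's axis, up out of the mouth; the handle points to -x; origin on the EDGE of the underside, below the handle
- dish2_base (a point): centre of the underside of dish2, 40.0 mm along +x from its body origin (same axes)
- dish2_grip (a point): point in the middle of dish2's handle to pinch across its 14 mm width (y): 46 mm along -x and 76 mm along z from the body origin (same axes)
- dish3: the third (second smallest) of four round open stainless-steel dishes with a strap handle: rim 68 mm across outside, underside 62 mm, 46 mm tall, wall 2.5 mm, floor 3 mm; loose. z: the dish's axis, up out of the mouth; the handle points to -x; origin on the EDGE of the underside, below the handle
- dish3_base (a point): centre of the underside of dish3, 31.0 mm along +x from its body origin (same axes)
- dish3_grip (a point): point in the middle of dish3's handle to pinch across its 14 mm width (y): 46 mm along -x and 70 mm along z from the body origin (same axes)
- dish4: the smallest of four round open stainless-steel dishes with a strap handle: rim 50 mm across outside, underside 44 mm, 40 mm tall, wall 2.5 mm, floor 3 mm; loose. z: the dish's axis, up out of the mouth; the handle points to -x; origin on the EDGE of the underside, below the handle
- dish4_base (a point): centre of the underside of dish4, 22.0 mm along +x from its body origin (same axes)
- dish4_grip (a point): point in the middle of dish4's handle to pinch across its 14 mm width (y): 46 mm along -x and 64 mm along z from the body origin (same axes)
- rack: white sloping stock rack, fixed. Shelf 470 mm wide (y), rising at 35 degrees from the front ledge (6 mm high, 30 mm above the table) to 107 mm at the back; so the dishes lean 35 degrees, mouth and handle to the front. They stand against the ledge in a row, 112 mm apart, in any order. Origin on the table under the ledge's middle; +x horizontal, front to back
- tray: white plastic tray, fixed, 200 mm (x) by 190 mm (y), rim 16 mm high, walls 4 mm; origin at the centre of its underside on the table
- tray_in (a point): centre of the tray's inner floor, 4 mm above the table; tray axes
- tube_rack: bystander, loose: white rack of purple-capped sample tubes, 80 x 150 mm, 82 mm tall, beyond the tray; origin at the centre of its underside
- pail: bystander, loose: orange waste pail, 104 mm across the mouth, 105 mm tall, beyond the tray; origin at the centre of its underside
- marker: bystander, loose: marker pen lying on the bench, 130 mm long along its x, 15 mm thick; origin under its middle at table level
Things that resemble listed ones, but are neither listed nor needed, are in the scene too. What is shaped like the dish2 but green or pink is not meant.

How it is judged (in metres and radians):
On the way, in this order (a step that is already met when the one before it is completed fails the run):
1. the largest dish stands flat and upright in the tray, let go (angle between dish1_base's own z axis and vertical below 0.06 rad and contact force between the fingers and dish1 below 0.1 N and linear speed of dish1 below 0.03 m/s and z of dish1_base in the frame of tray_in between -0.003 and 0.004 m and horizontal distance between dish1_base and tray_in below 0.06 m), for 0.2 s.
2. the second largest dish stands flat on the floor of the next larger one, let go (angle between dish2_base's own z axis and vertical below 0.06 rad and contact force between the fingers and dish2 below 0.1 N and linear speed of dish2 below 0.03 m/s and z of dish2_base in the frame of dish1_base between 0 and 0.006 m and horizontal distance between dish2_base and dish1_base below 0.012 m), for 0.2 s.
3. the third (second smallest) dish stands flat on the floor of the next larger one, let go (angle between dish3_base's own z axis and vertical below 0.06 rad and contact force between the fingers and dish3 below 0.1 N and linear speed of dish3 below 0.03 m/s and z of dish3_base in the frame of dish2_base between 0 and 0.006 m and horizontal distance between dish3_base and dish2_base below 0.012 m), for 0.2 s.
4. the smallest dish stands flat on the floor of the next larger one, let go (angle between dish4_base's own z axis and vertical below 0.06 rad and contact force between the fingers and dish4 below 0.1 N and linear speed of dish4 below 0.03 m/s and z of dish4_base in the frame of dish3_base between 0 and 0.006 m and horizontal distance between dish4_base and dish3_base below 0.012 m), for 0.2 s.
At the end, for the whole second after the job is handed in: All let go, at rest and upright within 3.4 degrees: the largest dish on the tray floor, centre within 60 mm of the tray centre; each smaller dish on the floor of the next larger (underside 0 to 6 mm above the larger one's underside, 3 mm when seated; centres within 12 mm) (all of step 1 and all of step 2 and all of step 3 and all of step 4); the robot touches nothing.
It fails at once if a dish is let fall or flung: it moves faster than 0.5 m/s (a fall of about 13 mm) while the fingers do not touch it ((contact force between the fingers and dish1 below 0.05 N and linear speed of dish1 above 0.5 m/s) or (contact force between the fingers and dish2 below 0.05 N and linear speed of dish2 above 0.5 m/s) or (contact force between the fingers and dish3 below 0.05 N and linear speed of dish3 above 0.5 m/s) or (contact force between the fingers and dish4 below 0.05 N and linear speed of dish4 above 0.5 m/s)).
It fails at once if the tube rack is shifted by more than 20 mm (distance of tube_rack from where it was at the start of the episode above 0.02 m).
It fails at once if the pail is shifted by more than 20 mm (distance of pail from where it was at the start of the episode above 0.02 m).
It fails at once if the marker is shifted by more than 20 mm (distance of marker from where it was at the start of the episode above 0.02 m).
It also fails if it takes over 72 s, if anything falls off the work surface, if the arm or the gripper's body presses on something with over 40 N, if the wrist force passes 120 N, or if a joint passes its speed limit or range.

ROBOT

A 6-joint arm with a two-finger parallel gripper is mounted at the origin on the work surface. World frame = base frame: x ahead of the robot, y to its left, z up, the work surface at z = 0. Lengths are in mm, angles in rad, forces in N, time in s.
With the tool pointing down it reaches from about 350 to 975 mm from the base axis. Payload 7.1 kg.
Tool frame: the origin (TCP) lies at the very end of the fingers, on their centre line; the grasp point (between the pads) lies 19 mm behind it; z points along the fingers, y is the direction in which the jaws open and shut (so a half turn about z gives the same grasp; the last joint's range is limited). The gripper opens to 88 mm and grips with 3 to 60 N. Pads are 20 mm wide; open, the fingers measure 115 mm over their backs; the gripper's body (75 mm by 178 mm) begins 61 mm behind the grasp point.
Start: joints at [1.28, 0.423, 1.63, -0, 1.089, -0.019], TCP at [167.759, 602.048, 222.675] pointing down, gripper open.
Joint ranges: [-3, 3], [-0.9, 2.11], [0.09, 2.58], [-1.31, 4.45], [0.11, 2.69], [-2.54, 2.54]. Speed limits (rad/s): [2.39, 2.39, 3.01, 3.14, 3.14, 3.14].

INTERFACE

Orientations are given as [roll, pitch, yaw] about the fixed x, y, z axes, in that order (R = Rz(yaw) Ry(pitch) Rx(roll)).
In Python, from workcell import robot, eoat, snapshot, get_calibration, nets gives the robot as it stands. Calls block until the motion is done:
- robot.move_ptp(position, orientation): joint-space move of the TCP to a pose.
- robot.move_linear(position, frame=None, rate=150, threshold=None): straight line of the TCP; frame=None keeps the orientation; rate is the mean speed in mm/s. With threshold (N) it stops when the force on the tool has changed by that much, and returns True; else False.
- robot.set_joints(angles): joint-space move.
- eoat.open_jaws() and eoat.gripper_close(): open the fingers fully, or close them until they stop; the grip force is fixed at half the most.
- robot.pause(seconds).
- robot.ik(position, orientation): joint angles nearest the present ones, or None.
- snapshot(name): name is "scene" or "side" or "wrist"; returns the picture (384x512x3 uint8, blue, green, red); there is no depth.
- get_calibration(name): a dict with "fovy" (degrees; the focal length in pixels is half the picture's height over the tangent of half this angle, whatever the lens; pixels are square), "cx", "cy" (the principal point, pixels), "R" (3x3) and "t" (3): a world point X has camera coordinates R X + t; the wrist camera has in their place "T_tool_cam" (4x4, takes a point from camera to tool coordinates, whose origin is the TCP and whose axes are the flange's). Camera axes: x right, y down, z forward; pixel columns grow to the right and rows downward; lengths in mm; the calibration is good to about 2 mm. A picture is of the moment at which its call begins: read the wrist's pose just before it. get_calibration takes no time and is no camera call.
A pose or a line that the arm cannot do raises robot.IKError and nothing moves.
- robot.hand_in(): hands the job in, once; it reports no verdict.
Trained networks look in the newest picture that a camera, given by its name, has taken for a name from the list of things; names that differ only in an ending like _2 or _b are one class to them, and where a whole thing is asked for, a point or a joint stands for the part that bears it (a point fixed in the world has none). Each returns a list of dicts, best first, with "p" (0 to 1); they miss things now and then, are a little off and sometimes report something else, mostly with a low value. They report only what shows in the picture. A call takes as long as a camera call. They do not tell look-alikes from the thing itself.
- nets.trace(camera, target): "mask" (384x512 bool, what is visible of it) and "rect" ([centre column, centre row, width, height] in pixels, round what is visible of it).
Readings, each from a call of its own:
- robot.get_time_s(): time.
- robot.get_qpos(): joint angles.
- robot.get_joint_vel(): joint speeds.
- robot.get_joint_efforts(): joint torques, N m.
- robot.get_position(): TCP position.
- robot.get_tcp_rot(): TCP orientation.
- robot.get_force(): force on the tool from outside, world axes, zero at the start.
- robot.get_wrist_torque(): the same for the moment, N m.
- robot.get_grip_width(): finger opening in mm.
Only numpy, scipy, OpenCV 4.12 (cv2) and the standard library are available. Lean on these libraries where they do the work, as an engineer would, in place of code of your own. Each camera call takes 0.05 s, during which the arm holds its last target.

## Working session

There is one attempt and no reset: what is moved stays moved. The work goes in short steps, each a Python script; the robot and the scene stay as the last script left them, time stands still between calls to the robot, and variables do not carry over. Pictures are saved under pics/ and viewed, and the job is handed in when it is done.

```bash
ls; mkdir -p pics; cat > h.py <<'E'
import numpy as np, cv2
from workcell import robot, eoat, snapshot, get_calibration, nets
def K(name):
    c=get_calibration(name); f=192/np.tan(np.radians(c["fovy"])/2)
    return c,f
E
python3 - <<'E'
from h import *
print(robot.get_time_s(), robot.get_qpos(), robot.get_position(), robot.get_tcp_rot(), robot.get_grip_width())
for n in ["scene","side","wrist"]:
    im=snapshot(n); cv2.imwrite(f"pics/a_{n}.png",im)
    c=get_calibration(n); print(n,{k:np.round(np.array(v),3).tolist() for k,v in c.items()})
print(robot.get_time_s())
E
```

```text
pics
0.0 [ 1.28001578e+00  4.23838791e-01  1.63071769e+00 -4.90553900e-05
  1.08859599e+00 -1.90172016e-02] [167.60267611 601.51121447 221.89210492] [-3.14003230e+00  1.37570399e-05  2.86985210e+00] 88.15401307868939
scene {'fovy': 54.797, 'cx': 257.035, 'cy': 191.369, 'R': [[0.521, 0.853, -0.006], [0.719, -0.443, -0.535], [-0.459, 0.274, -0.845]], 't': [-274.685, -337.154, 1535.742]}
side {'fovy': 45.967, 'cx': 257.786, 'cy': 190.105, 'R': [[0.959, -0.284, 0.007], [-0.19, -0.662, -0.725], [0.211, 0.694, -0.688]], 't': [-481.895, 155.238, 1082.579]}
wrist {'fovy': 59.248, 'cx': 254.175, 'cy': 195.567, 'T_tool_cam': [[-0.0, -0.969, -0.245, 66.172], [1.0, -0.0, 0.0, -0.769], [-0.0, -0.245, 0.969, -160.707], [0.0, 0.0, 0.0, 1.0]]}
0.15
```

View pics/a_scene.png

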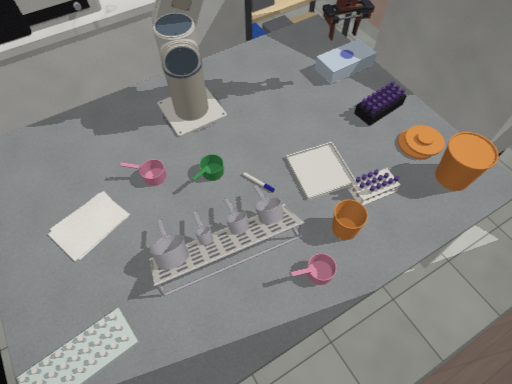

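View pics/a_side.png

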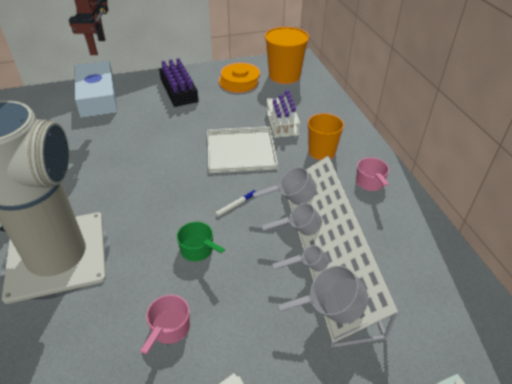

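View pics/a_wrist.png

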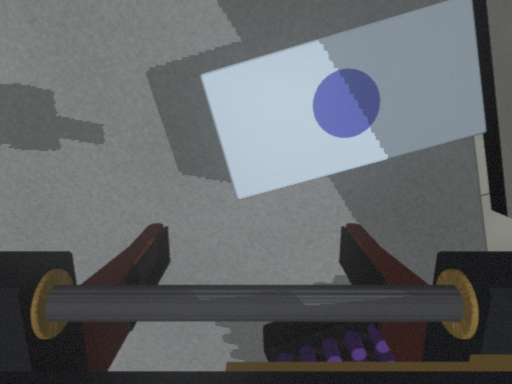

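```bash
python3 - <<'E'
from h import *
import pickle
out={}
for cam in ["scene","side"]:
    snapshot(cam)
    im=cv2.imread(f"pics/a_{cam}.png"); ov=cv2.resize(im,None,fx=1.5,fy=1.5)
    for i,t in enumerate(["dish1","dish2","dish3","dish4","rack","tray","tube_rack","pail","marker"]):
        r=nets.trace(cam,t)
        out[cam,t]=r
        for d in r:
            print(cam,t,round(d["p"],2),np.round(d["rect"],1), d["mask"].sum())
            if d["p"]>0.3:
                cs,_=cv2.findContours(d["mask"].astype(np.uint8),cv2.RETR_EXTERNAL,cv2.CHAIN_APPROX_NONE)
                for c in cs: cv2.polylines(ov,[(c*1.5+0.5).astype(np.int32)],True,[(0,0,255),(0,255,0),(255,0,0),(0,255,255),(255,0,255),(255,255,0),(0,128,255),(128,0,255),(255,255,255)][i],1)
    cv2.imwrite(f"pics/b_{cam}.png",ov)
pickle.dump(out,open("tr.pkl","wb"))
print(robot.get_time_s())
E
```

```text
scene dish1 0.87 [207.8 168.4  28.6  25.5] 578
scene dish1 0.86 [315.1 269.6  48.7  31.5] 782
scene dish1 0.8 [237.9 217.1  20.5  33.9] 486
scene dish1 0.74 [169.1 244.5  31.8  48. ] 1119
scene dish1 0.7 [144.9 173.   48.6  30.6] 621
scene dish1 0.64 [203.4 230.   16.8  29.8] 293
scene dish1 0.63 [268.6 205.4  28.4  41.5] 673
scene dish2 0.87 [207.8 168.4  28.6  25.5] 578
scene dish2 0.86 [315.1 269.6  48.7  31.5] 782
scene dish2 0.8 [237.9 217.1  20.5  33.9] 486
scene dish2 0.74 [169.1 244.5  31.8  48. ] 1119
scene dish2 0.7 [144.9 173.   48.6  30.6] 621
scene dish2 0.64 [203.4 230.   16.8  29.8] 293
scene dish2 0.63 [268.6 205.4  28.4  41.5] 673
scene dish3 0.87 [207.8 168.4  28.6  25.5] 578
scene dish3 0.86 [315.1 269.6  48.7  31.5] 782
scene dish3 0.8 [237.9 217.1  20.5  33.9] 486
scene dish3 0.74 [169.1 244.5  31.8  48. ] 1119
scene dish3 0.7 [144.9 173.   48.6  30.6] 621
scene dish3 0.64 [203.4 230.   16.8  29.8] 293
scene dish3 0.63 [268.6 205.4  28.4  41.5] 673
scene dish4 0.87 [207.8 168.4  28.6  25.5] 578
scene dish4 0.86 [315.1 269.6  48.7  31.5] 782
scene dish4 0.8 [237.9
[... 1521 characters left out ...]

side dish4 0.9 [373.5 175.2  36.3  33.5] 869
side dish4 0.82 [164.9 326.2  50.2  57.6] 1808
side dish4 0.77 [200.3 242.5  51.4  38.4] 1313
side dish4 0.71 [286.  185.8  64.2  38.7] 1138
side dish4 0.7 [300.4 255.9  57.2  29.6] 732
side dish4 0.65 [294.6 220.2  58.9  31.7] 1010
side rack 0.66 [343.2 253.6 111.7 191.6] 6471
side rack 0.21 [284.1 187.8  60.7  39.5] 1148
side tray 0.97 [242.2 148.7  69.2  50.9] 2952
side tray 0.73 [291.1 220.2  57.5  36.9] 973
side tube_rack 0.8 [283.2 115.1  35.7  49.7] 1161
side pail 0.68 [325.8 136.7  34.5  48.9] 1358
side pail 0.27 [293.3 219.8  60.   30.4] 883
side marker 0.6 [235.4 204.8  36.8  23.5] 186
side marker 0.31 [290.6 219.6  54.5  35.5] 953
1.15
```

```bash
cat >> h.py <<'E'
def rz(a): c,s=np.cos(a),np.sin(a); return np.array([[c,-s,0],[s,c,0],[0,0,1.]])
def ry(a): c,s=np.cos(a),np.sin(a); return np.array([[c,0,s],[0,1,0],[-s,0,c]])
def rx(a): c,s=np.cos(a),np.sin(a); return np.array([[1,0,0],[0,c,-s],[0,s,c]])
def proj(name,P,cal=None,wp=None):
    P=np.atleast_2d(P); c,f=K(name)
    if name=="wrist":
        p,o=wp; Rt=R_of(o); T=np.array(c["T_tool_cam"])
        Q=(P-p)@Rt; Q=(Q-T[:3,3])@T[:3,:3]
    else: Q=P@np.array(c["R"]).T+np.array(c["t"])
    return np.c_[c["cx"]+f*Q[:,0]/Q[:,2], c["cy"]+f*Q[:,1]/Q[:,2]]
def R_of(o): return rz(o[2])@ry(o[1])@rx(o[0])
from scipy.spatial.transform import Rotation as Rot
def rpy(R): return Rot.from_matrix(R).as_euler("xyz").tolist()
DIM={1:(49,52,58),2:(40,43,52),3:(31,34,46),4:(22,25,40)}
th=np.linspace(0,2*np.pi,60,endpoint=False)
def circ(cx,r,z): return np.c_[cx+r*np.cos(th),r*np.sin(th),np.full(60,float(z))]
def parts(k):
    b,r,h=DIM[k]
    body=np.r_[circ(b,b,0),circ(b,r,h)]
    t=np.tan(np.radians(18)); 
    bar=np.array([[x,y,h+10+(-3-x)*t+dz] for x in (-3,-3-61) for y in (-7,7) for dz in (-3,3)])
    ris=np.array([[x,y,z] for x in (-3,2) for y in (-7,7) for z in (h-5,h+13)])
    return [body,bar,ris]
def dmask(name,k,R,p,S=1,wp=None):
    m=np.zeros((384*S,512*S),np.uint8)
    for q in parts(k):
        u=proj(name,q@R.T+p,wp=wp)
        cv2.fillConvexPoly(m,cv2.convexHull(np.round((u+.5)*S-.5).astype(np.int32)),1)
    return m
A35=np.radians(35)
def dish_on_rack(rk,yi,x0=3,z0=30):
    x,y,a=rk; R=rz(a)@ry(-A35)
    return R, np.array([x,y,0])+rz(a)@np.array([x0,yi,z0])
E
python3 - <<'E'
from h import *
import pickle
from scipy.optimize import minimize
tr=pickle.load(open("tr.pkl","rb"))
def unproj(name,u,z):
    c,f=K(name); R=np.array(c["R"]);t=np.array(c["t"])
    d=R.T@np.array([(u[0]-c["cx"])/f,(u[1]-c["cy"])/f,1]); o=-R.T@t
    s=(z-o[2])/d[2]; return o+s*d
# quick
for n in ["tray","tube_rack","pail","marker"]:
    for cam in ["scene","side"]:
        d=tr[cam,n][0 if not(n=="pail" and cam=="scene") else 1]
        ys,xs=np.nonzero(d["mask"]); print(n,cam,unproj(cam,(xs.mean(),ys.mean()),8).round())
# dish masks by order: dish2,3,4,1
sc=[d for d in tr["scene","dish1"]]; sd=tr["side","dish1"]
def near(l,c): return min(l,key=lambda d:np.hypot(d["rect"][0]-c[0],d["rect"][1]-c[1]))["mask"]
M={2:{"scene":near(sc,(268,205)),"side":near(sd,(286,186))},3:{"scene":near(sc,(238,217)),"side":near(sd,(294,220))},
   4:{"scene":near(sc,(203,230)),"side":near(sd,(300,256))},1:{"scene":near(sc,(169,244)),"side":near(sd,(321,296))}}
pickle.dump(M,open("M.pkl","wb"))
p1=unproj("side",(398,310),30);p2=unproj("side",(328,160),107);print(p1.round(),p2.round())
order=[2,3,4,1]
def cost(v,ret=False):
    rk=v[:3]; y0=v[3]; c=0;o={}
    for i,k in enumerate(order):
        R,p=dish_on_rack(rk,(1.5-i)*112*SG+y0,x0=v[4])
        for cam in ["scene","side"]:
            m=dmask(cam,k,R,p,S=2); g=cv2.resize(M[k][cam].astype(np.uint8),None,fx=2,fy=2,interpolation=cv2.INTER_NEAREST)
            iou=(m&g).sum()/max(1,(m|g).sum()); c+=1-iou; o[k,cam]=round(iou,2)
            if ret is False and iou==0:
                a=np.argwhere(m).mean(0) if m.any() else np.array([900,900]); c+=np.hypot(*(a-np.argwhere(g).mean(0)))/100
    return (c,o) if ret else c
best=None
# init from dish centroid
a=unproj("scene",(272,212),80);b=unproj("scene",(170,248),80);print(a.round(),b.round())
mid=(a+b)/2; d=a-b; yaw=np.arctan2(d[1],d[0])-np.pi/2
for SG,yw in ((1,yaw),(-1,yaw+np.pi)):
    v0=np.array([mid[0],mid[1],yw,0,3.])
    r=minimize(cost,v0,method="Nelder-Mead",options=dict(initial_simplex=v0+np.vstack([np.zeros(5),np.diag([20,20,.1,5,2])]),maxiter=300,xatol=.05,fatol=1e-4))
    print(SG,r.x.round(3),cost(r.x,True))
E
```

```text
tray scene [532. 270.   8.]
tray side [523. 257.   8.]
tube_rack scene [687. 390.   8.]
tube_rack side [706. 397.   8.]
pail scene [745. 230.   8.]
pail side [794. 257.   8.]
marker scene [456.  50.   8.]
marker side [448.  41.   8.]
[ 696. -377.   30.] [703.  34. 107.]
[620.  -0.  80.] [ 563. -329.   80.]Traceback (most recent call last):
  File "<stdin>", line 38, in <module>
    res = _minimize_neldermead(fun, x0, args, callback, bounds=bounds,
                               **options)
    fsim[j] = func(sim[j])
              ~~~~^^^^^^^^
    fx = function(np.copy(x), *(wrapper_args + args))
  File "<stdin>", line 27, in cost
  File "h.py", line 32, in dmask
    u=proj(name,q@R.T+p,wp=wp)
  File "h.py", line 10, in proj
    P=np.atleast_2d(P); c,f=K(name)
                            ~^^^^^^
  File "h.py", line 4, in K
    c=get_calibration(name); f=192/np.tan(np.radians(c["fovy"])/2)
ValueError: time passes only in moves, steps and waits
```

```bash
python3 - <<'E'
s=open("h.py").read()
s=s.replace('''def K(name):
    c=get_calibration(name); f''','''import pickle, os
if not os.path.exists("cal.pkl"):
    pickle.dump({n:get_calibration(n) for n in ("scene","side","wrist")},open("cal.pkl","wb"))
CAL=pickle.load(open("cal.pkl","rb"))
def K(name):
    c=CAL[name]; f''')
s+='''
def unproj(name,u,z):
    c,f=K(name); R=np.array(c["R"]);t=np.array(c["t"])
    d=R.T@np.array([(u[0]-c["cx"])/f,(u[1]-c["cy"])/f,1]); o=-R.T@t
    s=(z-o[2])/d[2]; return o+s*d
'''
open("h.py","w").write(s)
E
cat > fit.py <<'E'
from h import *
from scipy.optimize import minimize
M=pickle.load(open("M.pkl","rb")); order=[2,3,4,1]
def cost(v,ret=False):
    rk=v[:3]; y0=v[3]; c=0;o={}
    for i,k in enumerate(order):
        R,p=dish_on_rack(rk,(1.5-i)*112,x0=0)
        for cam in ["scene","side"]:
            m=dmask(cam,k,R,p,S=2); g=cv2.resize(M[k][cam].astype(np.uint8),None,fx=2,fy=2,interpolation=cv2.INTER_NEAREST)
            iou=(m&g).sum()/max(1,(m|g).sum()); c+=1-iou; o[k,cam]=round(float(iou),2)
            if iou<.3:
                a=np.argwhere(m).mean(0) if m.any() else np.array([900,900]); c+=np.hypot(*(a-np.argwhere(g).mean(0)))/100
    return (c,o) if ret else c
v0=np.array([590,-165,-.17,0])
r=minimize(lambda q:cost(np.r_[q,0]),v0[:3],method="Nelder-Mead",options=dict(initial_simplex=v0[:3]+np.vstack([np.zeros(3),np.diag([20,20,.1])]),maxiter=200,xatol=.05,fatol=1e-4))
print(r.x.round(3),cost(np.r_[r.x,0],True)); v=r.x
pickle.dump(v,open("rk.pkl","wb"))
for cam in ["scene","side"]:
    im=cv2.imread(f"pics/a_{cam}.png"); ov=cv2.resize(im,None,fx=4,fy=4,interpolation=cv2.INTER_CUBIC)
    for i,k in enumerate(order):
        R,p=dish_on_rack(v,(1.5-i)*112,x0=0)
        m=dmask(cam,k,R,p,S=4); cs,_=cv2.findContours(m,cv2.RETR_EXTERNAL,cv2.CHAIN_APPROX_NONE); cv2.polylines(ov,cs,True,(0,0,255),1)
    # rack corners
    L=np.array([[0,y,30] for y in (-235,235)]+[[110,y,107] for y in (235,-235)],float)
    P=np.array([v[0],v[1],0])+L@rz(v[2]).T
    u=proj(cam,P); cv2.polylines(ov,[np.round((u+.5)*4-.5).astype(np.int32)],True,(0,255,0),1)
    c0=(u.mean(0)*4).astype(int); x=max(0,c0[0]-400);y=max(0,c0[1]-300)
    cv2.imwrite(f"pics/c_{cam}.png",ov[y:y+600,x:x+800])
E
python3 fit.py
```

```text
[ 5.69708e+02 -1.66577e+02 -1.20000e-01] (np.float64(1.10006650678217), {(2, 'scene'): 0.91, (2, 'side'): 0.86, (3, 'scene'): 0.82, (3, 'side'): 0.89, (4, 'scene'): 0.72, (4, 'side'): 0.88, (1, 'scene'): 0.9, (1, 'side'): 0.91})
```

View pics/c_side.png

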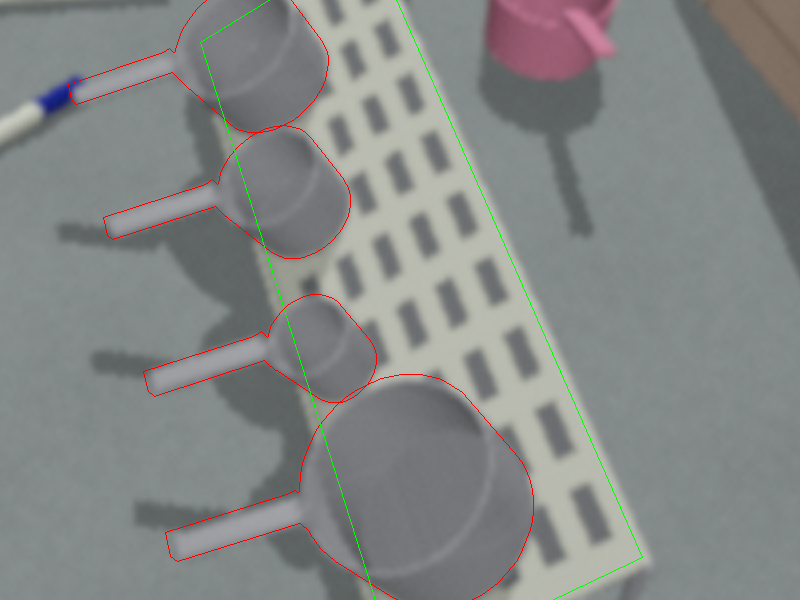

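View pics/c_scene.png

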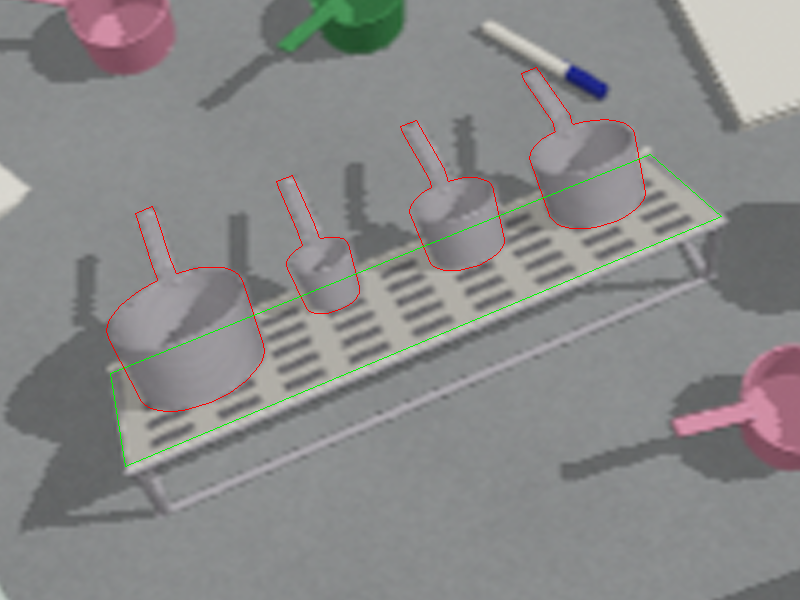

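```bash
cat >> h.py <<'E'
try: RK=pickle.load(open("rk.pkl","rb"))
except Exception: RK=None
YI={2:168,3:56,4:-56,1:-168}
GRIP={1:np.array([-46,0,82.]),2:np.array([-46,0,76.]),3:np.array([-46,0,70.]),4:np.array([-46,0,64.])}
def tool_for(Rd,pd,k,g=None):
    """TCP pose so that tool x=dish x, tool z=-dish z, grasp point at grip"""
    Rt=Rd@rx(np.pi); g=GRIP[k] if g is None else g
    return pd+Rd@g+19*Rt[:,2], Rt
E
cat > tray.py <<'E'
from h import *
from scipy.optimize import minimize
tr=pickle.load(open("tr.pkl","rb"))
B=np.array([[sx*100,sy*95,z] for sx in(-1,1) for sy in (-1,1) for z in (0,16)],float)
def cost(v,ret=False):
    c=0;o=[]
    for cam in ("scene","side"):
        g=cv2.resize(tr[cam,"tray"][0]["mask"].astype(np.uint8),None,fx=2,fy=2,interpolation=cv2.INTER_NEAREST)
        u=proj(cam,np.array([v[0],v[1],0])+B@rz(v[2]).T); m=np.zeros_like(g)
        cv2.fillConvexPoly(m,cv2.convexHull(np.round((u+.5)*2-.5).astype(np.int32)),1)
        i=(m&g).sum()/(m|g).sum(); c+=1-i;o.append(i)
    return (c,o) if ret else c
for yw in (0.1,-.2,.4):
    v0=np.array([527,263,yw])
    r=minimize(cost,v0,method="Nelder-Mead",options=dict(initial_simplex=v0+np.vstack([np.zeros(3),np.diag([10,10,.1])]),maxiter=200))
    print(r.x.round(3),cost(r.x,True))
    pickle.dump(r.x,open("tray.pkl","wb")) if yw==0.1 else None
E
python3 tray.py; python3 - <<'E'
from h import *
print(RK)
for k in (1,2,3,4):
    Rd,pd=dish_on_rack(RK,YI[k],x0=0); t,Rt=tool_for(Rd,pd,k)
    o=rpy(Rt)
    print(k,t.round(1),np.round(o,3),[ (lambda q: None if q is None else np.round(q,2))(robot.ik((t+dz).tolist(),o)) for dz in (0*t,-90*Rt[:,2],np.array([0,0,120.]))])
c=np.array([525,263,4.])
for k,a in zip((1,2,3,4),(-15,45,105,165)):
    R=rz(np.radians(a)); pd=c+np.array([0,0,3.*(k-1)])-R@np.array([DIM[k][0],0,0]); t,Rt=tool_for(R,pd,k)
    print(k,t.round(1),[ (lambda q: None if q is None else np.round(q,2))(robot.ik((t+np.array([0,0,dz])).tolist(),rpy(Rt))) for dz in (0,150)])
E
```

```text
[ 5.26030e+02  2.69162e+02 -1.87000e-01] (np.float64(0.11763053733641837), [np.float64(0.9394793083349524), np.float64(0.9428901543286292)])
[ 5.26118e+02  2.68632e+02 -1.79000e-01] (np.float64(0.1121054632733145), [np.float64(0.9354306243324595), np.float64(0.952463912394226)])
[ 5.26096e+02  2.69070e+02 -1.75000e-01] (np.float64(0.11699260791131616), [np.float64(0.9404587603709127), np.float64(0.9425486317177711)])
[ 5.69707571e+02 -1.66576626e+02 -1.20336430e-01]
1 [ 476.3 -324.5   55.2] [ 3.142 -0.611 -0.12 ] [array([-0.82,  0.57,  2.16,  1.79,  0.39, -0.83]), array([-0.9 ,  0.37,  2.23,  1.39,  0.42, -0.48]), array([-0.82,  0.31,  2.13,  1.08,  0.43, -0.08])]
2 [520.    8.7  50.3] [ 3.142 -0.611 -0.12 ] [array([ 0.05,  0.55,  2.33,  3.43,  0.36, -1.7 ]), array([ 0.08,  0.3 ,  2.42,  3.73,  0.21, -1.99]), None]
3 [ 510.  -102.9   45.4] [ 3.142 -0.611 -0.12 ] [array([-0.27,  0.56,  2.33,  2.9 ,  0.37, -1.47]), array([-0.3 ,  0.31,  2.43,  2.65,  0.22, -1.24]), None]
4 [ 500.  -214.5   40.5] [ 3.142 -0.611 -0.12 ] [array([-0.57,  0.59,  2.26,  2.38,  0.37, -1.22]), array([-0.64,  0.36,  2.35,  1.93,  0.31, -0.81]), array([-0.57,  0.28,  2.24,  1.34,  0.26, -0.14])]
1 [433.2 287.6  67. ] [array([ 0.56,  0.51,  1.95, -0.  ,  0.68,  2.4 ]), array([ 0.56,  0.28,  1.87, -0.  ,  1.  ,  2.4 ])]
2 [464.2 202.2  64. ] [array([ 0.39,  0.5 ,  1.98, -0.  ,  0.66,  1.17]), array([ 0.39,  0.26,  1.9 , -0.  ,  0.98,  1.17])]
3 [544.9 188.6  61. ] [array([ 0.31,  0.58,  1.83, -0.  ,  0.73,  0.05]), array([ 0.31,  0.37,  1.75, -0.  ,  1.03,  0.05])]
4 [590.7 245.4  58. ] [array([ 0.38,  0.65,  1.68,  0.  ,  0.81, -0.93]), array([ 0.38,  0.46,  1.61,  0.  ,  1.07, -0.93])]
```

```bash
cat >> h.py <<'E'
def tool_a(Rd,pd,k,al,g=None,depth=19):
    """al: tool pitch; al=35deg -> vertical on the rack"""
    Rt=Rd@ry(al)@rx(np.pi); g=GRIP[k] if g is None else g
    return pd+Rd@g+depth*Rt[:,2], Rt
E
python3 - <<'E'
from h import *
f=lambda q: None if q is None else np.round(q,2).tolist()
for al in (35,22):
    a=np.radians(al)
    for k in (1,2,3,4):
        Rd,pd=dish_on_rack(RK,YI[k],x0=0); t,Rt=tool_a(Rd,pd,k,a)
        print(al,k,t.round(),[f(robot.ik((t+dz).tolist(),rpy(Rt))) for dz in (0*t,np.array([0,0,150.]))])
    c=np.array([526,268,4.])
    for az in range(-75,226,30):
        R=rz(np.radians(az)); pd=c-R@np.array([DIM[2][0],0,0]); t,Rt=tool_a(R,pd,2,a)
        print(az,t.round(),[f(robot.ik((t+np.array([0,0,dz])).tolist(),rpy(Rt))) for dz in (0,120)])
E
```

```text
35 1 [ 465. -323.   52.] [[-0.63, 0.59, 1.85, -0.0, 0.7, 1.06], [-0.63, 0.36, 1.78, -0.0, 1.0, 1.06]]
35 2 [509.  10.  47.] [[-0.0, 0.54, 1.98, -0.0, 0.62, 1.69], [-0.0, 0.29, 1.9, -0.0, 0.95, 1.69]]
35 3 [ 499. -102.   42.] [[-0.22, 0.55, 1.98, -0.0, 0.61, 1.47], [-0.22, 0.3, 1.91, -0.0, 0.94, 1.47]]
35 4 [ 489. -213.   37.] [[-0.43, 0.58, 1.93, -0.0, 0.63, 1.26], [-0.43, 0.34, 1.86, -0.0, 0.94, 1.26]]
-75 [501. 362.  64.] [[0.31, 0.67, 1.83, 0.89, 0.83, 2.51], None]
-45 [457. 337.  64.] [[0.33, 0.71, 1.73, 0.62, 1.09, 2.28], [0.33, 0.53, 1.7, 0.57, 1.26, 2.41]]
-15 [432. 293.  64.] [[0.37, 0.74, 1.65, 0.36, 1.28, 2.0], [0.37, 0.57, 1.62, 0.35, 1.46, 2.07]]
15 [432. 243.  64.] [[0.43, 0.76, 1.61, 0.1, 1.37, 1.69], [0.43, 0.6, 1.58, 0.1, 1.57, 1.71]]
45 [457. 199.  64.] [[0.49, 0.76, 1.62, -0.17, 1.36, 1.36], [0.49, 0.59, 1.59, -0.17, 1.55, 1.33]]
75 [501. 174.  64.] [[0.55, 0.74, 1.67, -0.43, 1.24, 1.06], [0.55, 0.57, 1.64, -0.41, 1.42, 0.97]]
105 [551. 174.  64.] [[0.58, 0.7, 1.75, -0.69, 1.03, 0.79], [0.58, 0.52, 1.72, -0.63, 1.19, 0.64]]
135 [595. 199.  64.] [[0.59, 0.66, 1.85, -
[... 983 characters left out ...]
.72]]
45 [460. 202.  62.] [[0.46, 0.65, 1.75, -0.13, 1.11, 1.33], [0.46, 0.48, 1.7, -0.12, 1.33, 1.3]]
75 [502. 178.  62.] [[0.48, 0.65, 1.76, -0.33, 1.02, 0.96], [0.48, 0.47, 1.72, -0.3, 1.23, 0.88]]
105 [550. 178.  62.] [[0.49, 0.64, 1.79, -0.5, 0.87, 0.58], [0.49, 0.46, 1.74, -0.43, 1.07, 0.46]]
135 [592. 202.  62.] [[0.49, 0.62, 1.81, -0.61, 0.68, 0.18], [0.49, 0.44, 1.77, -0.49, 0.87, 0.01]]
165 [616. 244.  62.] [[0.48, 0.61, 1.84, -0.59, 0.47, -0.33], [0.48, 0.43, 1.79, -0.42, 0.67, -0.54]]
195 [616. 292.  62.] [[0.46, 0.61, 1.85, -0.24, 0.31, -1.16], [0.46, 0.42, 1.8, -0.14, 0.54, -1.27]]
225 [592. 334.  62.] [[0.44, 0.61, 1.85, 0.39, 0.34, -2.26], [0.44, 0.42, 1.8, 0.24, 0.57, -2.1]]
```

```bash
cat >> h.py <<'E'
UP=np.array([0,0,1.])
def wp(): return np.array(robot.get_position()),np.array(robot.get_tcp_rot())
def wshot(fn,k=None,Rd=None,pd=None):
    w=wp(); im=snapshot("wrist"); cv2.imwrite(fn+"_raw.png",im)
    if k:
        S=1; ov=im.copy()
        m=dmask("wrist",k,Rd,pd,S=1,wp=w); cs,_=cv2.findContours(m,cv2.RETR_EXTERNAL,cv2.CHAIN_APPROX_NONE); cv2.polylines(ov,cs,True,(0,0,255),1)
        cv2.imwrite(fn+".png",ov)
    return w,im
E
python3 - <<'E'
from h import *
k=1; al=np.radians(35)
Rd,pd=dish_on_rack(RK,YI[k],x0=0); t,Rt=tool_a(Rd,pd,k,al)
robot.move_ptp((t+150*UP).tolist(),rpy(Rt))
w,im=wshot("pics/d1",k,Rd,pd)
print(w,robot.get_time_s(),robot.get_force(),(t+150*UP).round(1))
E
```

```text
(array([ 465.82081605, -322.69823288,  201.81115788]), array([-3.14153238e+00, -7.18300495e-05, -1.19266252e-01])) 4.5917 [-0.64227293 -0.6987591   0.12839178] [ 465.4 -323.2  201.8]
```

View pics/d1.png

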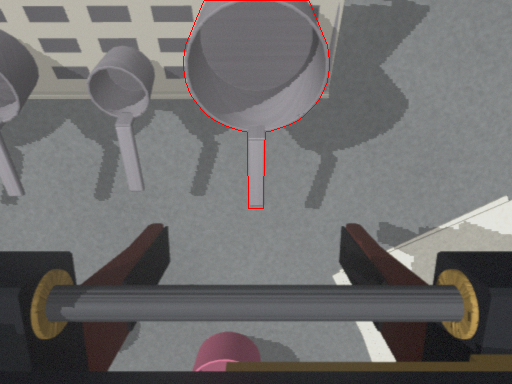

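```bash
python3 - <<'E'
from h import *
k=1; al=np.radians(35)
Rd,pd=dish_on_rack(RK,YI[k],x0=0); t,Rt=tool_a(Rd,pd,k,al)
print(robot.move_linear(t.tolist(),rate=100,threshold=12))
print(wp(),t)
eoat.gripper_close(); print("w",robot.get_grip_width(),robot.get_force())
f0=np.array(robot.get_force())
robot.move_linear((t+25*UP).tolist(),rate=40); robot.pause(.2)
print("F",np.array(robot.get_force())-f0,robot.get_wrist_torque(),robot.get_grip_width())
wshot("pics/e1",k,Rd,pd+25*UP)
print(robot.get_time_s())
E
```

```text
False
(array([ 465.81332857, -323.46983976,   52.39018924]), array([ 3.14100704e+00, -9.87126215e-04, -1.20302193e-01])) [ 465.43817343 -323.19207496   51.78595156]
w 13.873514016610917 [-0.56493557 -0.9185084  -0.83033588]
F [ 1.21557037  0.62214401 -1.47232011] [-0.01460602  0.34615579 -0.05058073] 13.557815619698248
8.3917
```

View pics/e1.png

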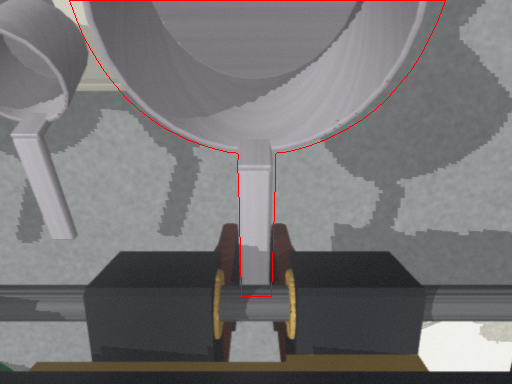

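```bash
cat >> h.py <<'E'
def held(w,k,al,dl=0,s=0,dz=0):
    """dish pose given tool pose w, grasp pitch al, droop dl (rad), slide s mm"""
    Rt=R_of(w[1]); Rd=Rt@rx(np.pi)@ry(-(al+dl)); 
    gp=w[0]-19*Rt[:,2]
    return Rd, gp-Rd@(GRIP[k]+np.array([s,0,dz]))
def fit_held(w,k,al,mask,x0=(0,0)):
    from scipy.optimize import minimize
    g=mask.astype(np.uint8); roi=np.zeros_like(g); roi[:215]=1; g=g*roi
    def c(v):
        Rd,pd=held(w,k,al,v[0],v[1]); m=dmask("wrist",k,Rd,pd,wp=w)*roi
        return 1-(m&g).sum()/max(1,(m|g).sum())
    best=min(((c((d,s)),d,s) for d in np.radians(np.arange(-30,31,3)) for s in (-4,0,4)))
    v0=np.array(best[1:])
    r=minimize(c,v0,method="Nelder-Mead",options=dict(initial_simplex=v0+np.vstack([[0,0],[.05,0],[0,3.]]),maxiter=80))
    return r.x,r.fun
def ov_held(fn,im,w,k,al,dl,s):
    Rd,pd=held(w,k,al,dl,s); ov=im.copy()
    m=dmask("wrist",k,Rd,pd,wp=w); cs,_=cv2.findContours(m,cv2.RETR_EXTERNAL,cv2.CHAIN_APPROX_NONE); cv2.polylines(ov,cs,True,(0,0,255),1)
    b,r,h=DIM[k]
    for q in (circ(b,r,h),circ(b,b-2.5,3)):
        u=proj("wrist",q@Rd.T+pd,wp=w); cv2.polylines(ov,[np.round(u).astype(np.int32)],True,(0,255,0),1)
    cv2.imwrite(fn,ov)
E
python3 - <<'E'
from h import *
al=np.radians(35)
w,im=wshot("pics/f1")
r=nets.trace("wrist","dish1")
for d in r: print(d["p"],np.round(d["rect"]),d["mask"].sum())
m=max(r,key=lambda d:d["mask"].sum())["mask"]
v,e=fit_held(w,1,al,m); print(np.degrees(v[0]),v[1],e)
ov_held("pics/f1.png",im,w,1,al,*v)
print(robot.get_force(),robot.get_wrist_torque())
E
```

```text
0.93 [ 45. 120.  90. 239.] 12501
0.73 [254. 144. 344. 284.] 43135
-5.231696608946277 -0.210205078125 0.017989341435771244
[-0.75045281 -0.16309482 -2.01360238] [-0.01510996  0.39325852  0.00752559]
```

View pics/f1.png

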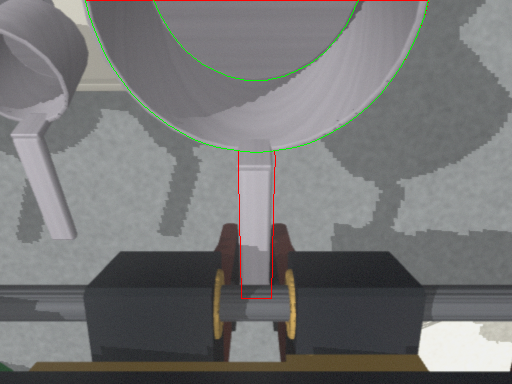

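```bash
cat >> h.py <<'E'
AZ={1:-30,2:27,3:84,4:141}
def place_pose(c,k,al,s,z0=None,tilt=0):
    """tool pose with dish k standing with base centre at c (xy) and underside z"""
    R=rz(np.radians(AZ[k])); pd=np.asarray(c,float)-R@np.array([DIM[k][0],0,0])
    return tool_a(R,pd,k,al,g=GRIP[k]+np.array([s,0,0]))
def meas(fn,k,al,x0=(0,0)):
    w,im=wshot(fn); r=nets.trace("wrist",f"dish{k}")
    m=None
    for d in sorted(r,key=lambda d:-d["mask"].sum()):
        mm=d["mask"]
        if mm[:,235:275].any(0).mean()>.9: m=mm;break
    if m is None: print("no mask",[(d["p"],d["rect"]) for d in r]); return None,w,im
    v,e=fit_held(w,k,al,m); ov_held(fn+".png",im,w,k,al,*v)
    print("held fit dl %.2f deg s %.2f err %.3f"%(np.degrees(v[0]),v[1],e)); return v,w,im
E
python3 - <<'E'
from h import *
al=np.radians(35); dl=np.radians(-5.2)
p,o=wp()
tr=pickle.load(open("tray.pkl","rb")); c=np.array([526,268.5,4.])
t,Rt=place_pose(c,1,al+dl,-.2)
print(t,[ None if q is None else np.round(q,2) for q in (robot.ik((t+d*UP).tolist(),rpy(Rt)) for d in (0,100,150,180,200))])
robot.move_linear((p+185*UP).tolist(),rate=120); robot.pause(.1)
v,w,im=meas("pics/g1",1,al)
print(robot.get_position(),robot.get_time_s(),robot.get_grip_width())
E
```

```text
[435.37693213 320.82125263  69.51245639] [array([0.39, 0.68, 1.73, 0.45, 1.11, 2.2 ]), array([0.39, 0.53, 1.71, 0.42, 1.27, 2.28]), array([0.39, 0.47, 1.68, 0.41, 1.36, 2.32]), array([0.39, 0.43, 1.66, 0.41, 1.41, 2.34]), array([0.39, 0.41, 1.64, 0.41, 1.44, 2.36])]
held fit dl -4.14 deg s -0.46 err 0.020
[ 465.139072   -323.01491505  261.07838131] 10.3833 13.601196122081559
```

```bash
python3 - <<'E'
from h import *
al=np.radians(35); dl=np.radians(-4.7)
c=np.array([526,268.5,4.])
t,Rt=place_pose(c,1,al+dl,-.3)
robot.move_ptp((t+180*UP).tolist(),rpy(Rt)); robot.pause(.2)
v,w,im=meas("pics/h1",1,al)
print(robot.get_position(),robot.get_time_s(),robot.get_grip_width(),robot.get_force(),robot.get_wrist_torque())
im=snapshot("side"); cv2.imwrite("pics/h1_side.png",cv2.resize(im[60:300,100:420],None,fx=2.5,fy=2.5))
Rd,pd=held(w,1,al,*v); print("dish z",Rd[:,2],np.degrees(np.arccos(Rd[2,2])))
E
```

```text
held fit dl -4.34 deg s -0.60 err 0.020
[435.37205606 320.66175611 249.62363779] 12.9667 13.545844511959945 [-1.27469416 -0.25950431 -1.65144376] [-0.11679285 -0.00163781 -0.00137763]
dish z [-0.0057022   0.00308363  0.99997899] 0.3714272315661425
```

View pics/h1.png

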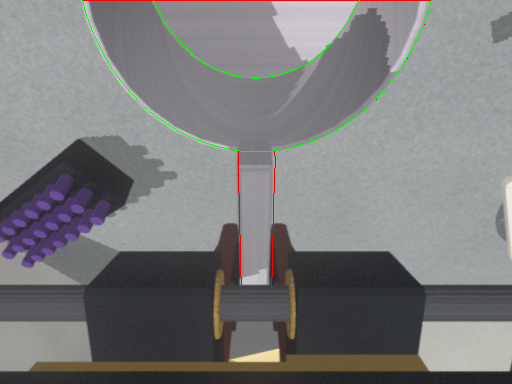

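View pics/h1_side.png

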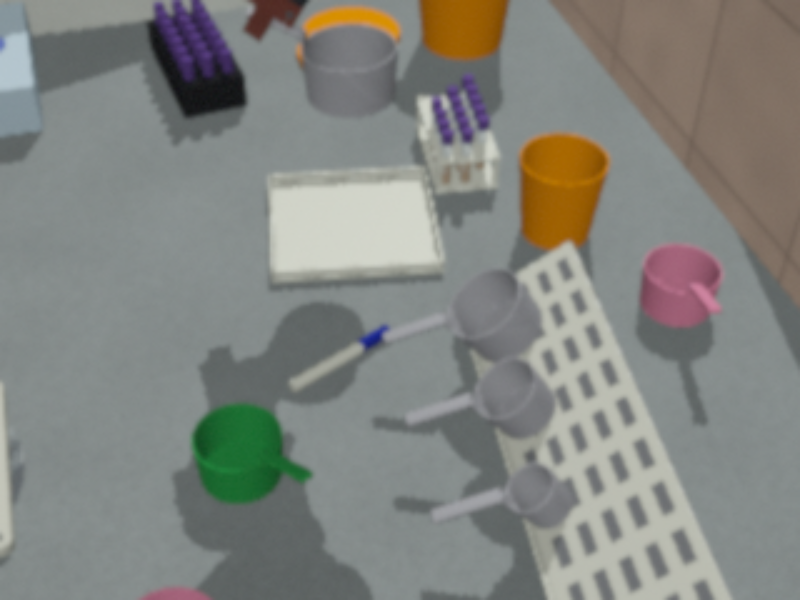

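```bash
python3 - <<'E'
from h import *
al=np.radians(35); dl=np.radians(-4.34)
c=np.array([526,268.5,4.])
t,Rt=place_pose(c,1,al+dl,-.6)
robot.move_linear((t+12*UP).tolist(),frame=rpy(Rt),rate=120); robot.pause(.15)
v,w,im=meas("pics/i1",1,al)
Rd,pd=held(w,1,al,*v); print("dish tilt",np.degrees(np.arccos(Rd[2,2])),Rd[:,2],"bottom z",pd[2],(pd+Rd@[98,0,0])[2])
im=snapshot("side"); cv2.imwrite("pics/i1_side.png",cv2.resize(im[60:300,100:420],None,fx=2.5,fy=2.5))
t,Rt=place_pose(c,1,al+v[0],v[1])
r=robot.move_linear((t-6*UP).tolist(),frame=rpy(Rt),rate=15,threshold=3)
print(r,robot.get_position(),t,robot.get_force(),robot.get_time_s())
im=snapshot("side"); cv2.imwrite("pics/i1_side2.png",cv2.resize(im[60:300,100:420],None,fx=2.5,fy=2.5))
v,w,im=meas("pics/i2",1,al)
E
```

```text
held fit dl -4.35 deg s -0.63 err 0.018
dish tilt 0.06033199577883335 [-9.15832687e-04 -5.19655819e-04  9.99999446e-01] bottom z 16.608542765036447 16.660807265268627
True [434.01389845 321.20659052  68.48009214] [434.78979144 321.16023847  69.65481107] [-0.32880985  1.80856182  2.04061545] 15.7
held fit dl -4.77 deg s 0.57 err 0.023
```

View pics/i1_side2.png

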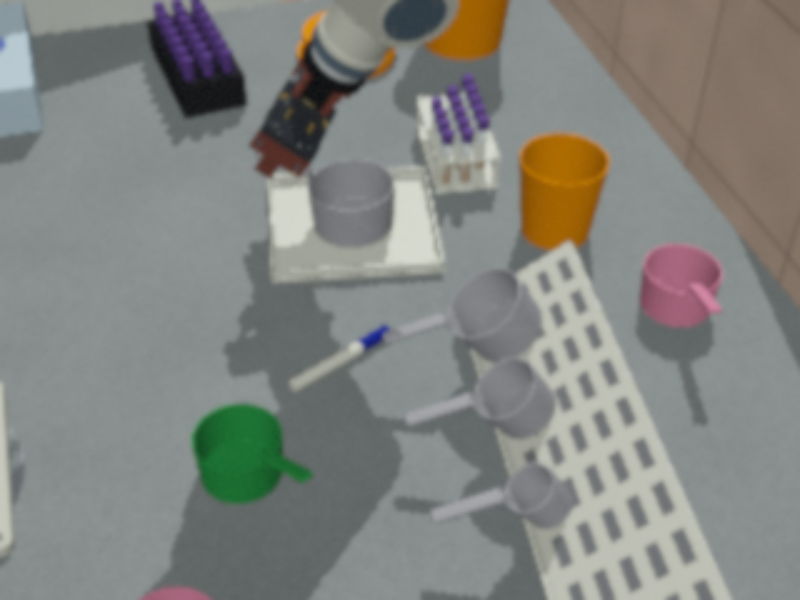

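View pics/i2.png

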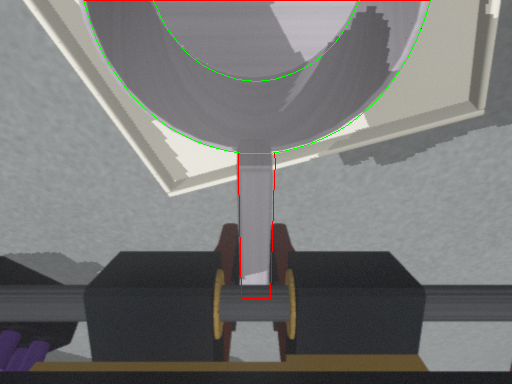

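```bash
cat >> h.py <<'E'
def fit_stand(w,k,im_mask,c0,z,roi=None,cam="wrist"):
    """standing dish: fit x,y,az"""
    from scipy.optimize import minimize
    g=im_mask.astype(np.uint8)
    def c(v):
        R=rz(v[2]); pd=np.array([v[0],v[1],z])-R@np.array([DIM[k][0],0,0]); m=dmask(cam,k,R,pd,wp=w)
        if roi is not None: m=m*roi
        return 1-(m&g).sum()/max(1,(m|g).sum())
    v0=np.array([c0[0],c0[1],np.radians(AZ[k])])
    r=minimize(c,v0,method="Nelder-Mead",options=dict(initial_simplex=v0+np.vstack([[0,0,0],[6,0,0],[0,6,0],[0,0,.06]]),maxiter=120))
    return r.x,r.fun
def circs(im,w,c,k,z,col=(0,255,0),cam="wrist"):
    b,r,h=DIM[k]
    for q in (circ(0,r,h),circ(0,r-2.5,h),circ(0,b-2.5,3)):
        u=proj(cam,q+np.array([c[0],c[1],z]),wp=w); cv2.polylines(im,[np.round(u*8).astype(np.int32)],True,col,1,cv2.LINE_AA,3)
E
python3 - <<'E'
from h import *
eoat.open_jaws(); robot.pause(.3)
print(robot.get_grip_width(),robot.get_force(),robot.get_time_s())
p,o=wp(); Rt=R_of(o)
robot.move_linear((p-110*Rt[:,2]).tolist(),rate=150)
w,im=wshot("pics/j1")
r=nets.trace("wrist","dish1"); print([(round(d["p"],2),np.round(d["rect"]).tolist(),int(d["mask"].sum())) for d in r])
pickle.dump((w,r),open("j1.pkl","wb"))
m=max(r,key=lambda d:d["mask"].sum())["mask"]
v,e=fit_stand(w,1,m,(526,268.5),4); print(v,np.degrees(v[2]),e)
ov=im.copy(); circs(ov,w,v,1,4); cv2.imwrite("pics/j1.png",ov)
im=snapshot("side"); cv2.imwrite("pics/j1_side.png",cv2.resize(im[60:300,100:420],None,fx=2.5,fy=2.5))
r=nets.trace("side","dish1"); d=min(r,key=lambda d:np.hypot(d["rect"][0]-240,d["rect"][1]-140)); print(d["rect"],d["p"])
v,e=fit_stand(None,1,d["mask"],(526,268.5),4,cam="side"); print("side",v,np.degrees(v[2]),e)
print(robot.get_time_s())
E
```

```text
87.760859989338 [ 0.11666483  0.32246174 -0.16950079] 17.3583
[(0.85, [251.0, 110.0, 172.0, 220.0], 20692)]
[ 5.27868609e+02  2.68172501e+02 -5.18751609e-01] -29.722277796657334 0.026227809954325054
[232.3, 140.2, 51.6, 32.5] 0.57
side [ 5.26189815e+02  2.69294753e+02 -5.06021615e-01] -28.992902887879616 0.10284810126582278
18.4417
```

View pics/j1.png

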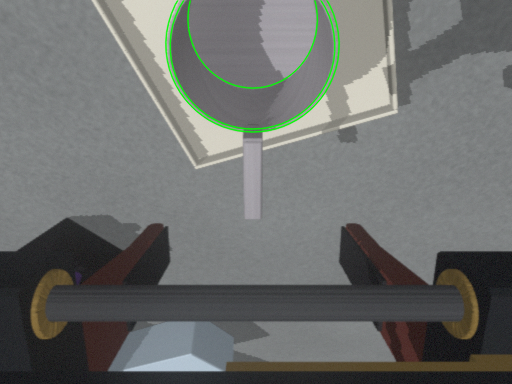

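View pics/j1_side.png

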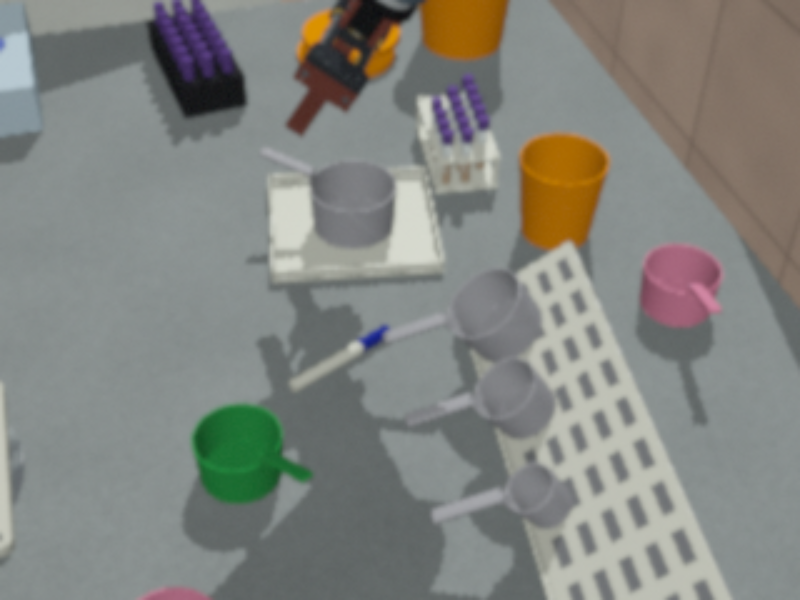

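```bash
cat > pick.py <<'E'
from h import *
import sys
k=int(sys.argv[1]); cx,cy=float(sys.argv[2]),float(sys.argv[3]); al=np.radians(35)
Rd,pd=dish_on_rack(RK,YI[k],x0=0); t,Rt=tool_a(Rd,pd,k,al)
robot.move_ptp((t+110*UP).tolist(),rpy(Rt))
w,im=wshot(f"pics/p{k}",k,Rd,pd)
r=nets.trace("wrist",f"dish{k}")
me=dmask("wrist",k,Rd,pd,wp=w)
ious=sorted([((me&d["mask"]).sum()/(me|d["mask"]).sum(),d["p"]) for d in r])[::-1]; print("pregrasp IoU",np.round(ious[:2],3))
if not ious or ious[0][0]<.8: print("STOP: pregrasp mismatch"); sys.exit()
print("hit",robot.move_linear(t.tolist(),rate=110,threshold=12), robot.get_position(),t.round(1))
eoat.gripper_close(); gw=robot.get_grip_width(); print("width",gw)
if not 12<gw<16: print("STOP width"); sys.exit()
robot.move_linear((t+40*UP).tolist(),rate=50)
robot.move_linear((t+190*UP).tolist(),rate=140); robot.pause(.1)
v,w,im=meas(f"pics/q{k}",k,al)
if v is None: v=np.array([np.radians(-4),0])
c=np.array([cx,cy,4+3*(k-1)])
t,Rt=place_pose(c,k,al+v[0],v[1])
print("ik",[None if q is None else np.round(q,2).tolist() for q in (robot.ik((t+d*UP).tolist(),rpy(Rt)) for d in (0,60,130))])
robot.move_ptp((t+130*UP).tolist(),rpy(Rt)); robot.pause(.15)
v2,w,im=meas(f"pics/r{k}",k,al)
if v2 is not None: 
    v=v2; Rd,pd=held(w,k,al,*v); print("tilt deg",np.degrees(np.arccos(Rd[2,2])),"centre",(pd+Rd@[DIM[k][0],0,0]).round(1))
pickle.dump(v,open(f"v{k}.pkl","wb"))
im=snapshot("side"); cv2.imwrite(f"pics/r{k}_side.png",cv2.resize(im[60:300,100:420],None,fx=2.5,fy=2.5))
print(robot.get_time_s(),robot.get_grip_width())
E
python3 pick.py 2 526.7 268.6
```

```text
pregrasp IoU [[0.914 0.92 ]
 [0.    0.94 ]]
hit False [509.68940906   9.98106641  47.38275377] [509.2  10.   46.9]
width 13.589326424070123
held fit dl -2.87 deg s 0.94 err 0.008
ik [[0.45, 0.73, 1.63, -0.01, 1.33, 1.56], [0.45, 0.65, 1.62, -0.01, 1.43, 1.56], [0.45, 0.56, 1.59, -0.01, 1.55, 1.56]]
held fit dl -2.40 deg s 0.82 err 0.008
tilt deg 0.5818999527716913 centre [528.2 267.3 138.6]
25.5083 13.654670645498546
```

```bash
python3 -c "
import cv2,numpy as np
a=[cv2.imread(f'pics/{n}2.png') for n in 'pqr']+[cv2.imread('pics/r2_side.png')]
a=[cv2.resize(x,(400,300)) for x in a if x is not None]
while len(a)<4: a.append(a[-1]*0)
cv2.imwrite('pics/m2.png',np.vstack([np.hstack(a[:2]),np.hstack(a[2:])]))"
```

```text
(no output)
```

View pics/m2.png

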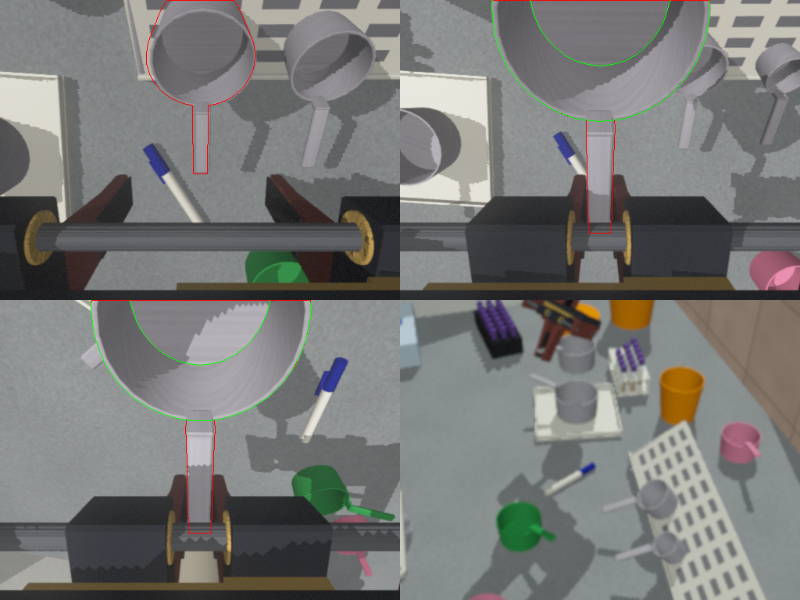

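```bash
cat > place.py <<'E'
from h import *
import sys
k=int(sys.argv[1]); cx,cy=float(sys.argv[2]),float(sys.argv[3]); al=np.radians(35)
v=pickle.load(open(f"v{k}.pkl","rb"))
c=np.array([cx,cy,4+3*(k-1)])
t,Rt=place_pose(c,k,al+v[0],v[1])
robot.move_linear((t+62*UP).tolist(),frame=rpy(Rt),rate=80); robot.pause(.1)
w,im=wshot(f"pics/s{k}")
h=robot.move_linear((t+10*UP).tolist(),rate=60,threshold=6); print("hit early",h,robot.get_position(),robot.get_force())
if h: sys.exit()
h=robot.move_linear((t-5*UP).tolist(),rate=14,threshold=2.5); p=np.array(robot.get_position()); print("contact",h,p.round(1),"expected",t.round(1),robot.get_force())
w,im=wshot(f"pics/t{k}")
ov_held(f"pics/t{k}.png",im,w,k,al,*v)
im=snapshot("side"); cv2.imwrite(f"pics/t{k}_side.png",cv2.resize(im[90:210,180:340],None,fx=4,fy=4,interpolation=cv2.INTER_CUBIC))
print(robot.get_time_s())
E
python3 place.py 2 526.7 268.6;  python3 -c "
import cv2,numpy as np
a=[cv2.resize(cv2.imread(n),(400,300)) for n in ('pics/s2_raw.png','pics/t2.png')]+[cv2.imread('pics/t2_side.png')]
cv2.imwrite('pics/m2b.png',np.hstack(a[:2]))"
```

```text
hit early False [441.92799266 225.40668324  77.23747355] [ 0.22561601  0.4004988  -1.21589523]
contact True [440.9 224.9  64.9] expected [441.7 225.3  67. ] [-0.2778465   0.36845937  1.43142144]
28.575
```

View pics/m2b.png

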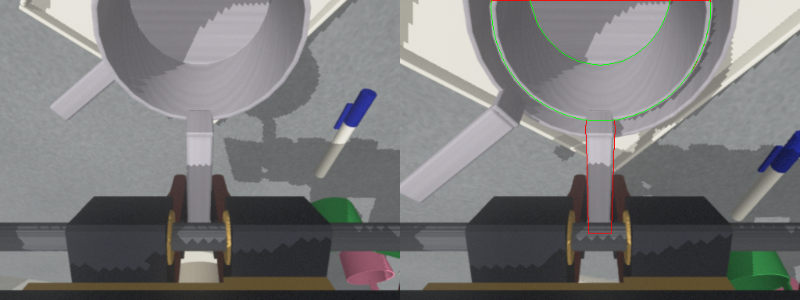

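View pics/t2_side.png

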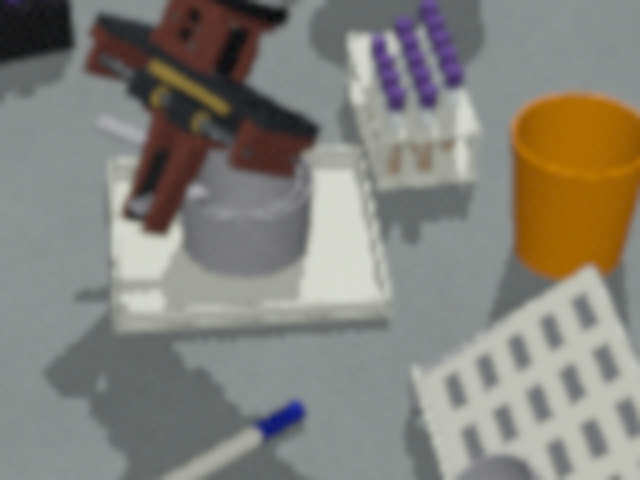

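```bash
cat > rel.py <<'E'
from h import *
import sys
k=int(sys.argv[1]); cx,cy=float(sys.argv[2]),float(sys.argv[3])
eoat.open_jaws(); robot.pause(.25)
print(robot.get_grip_width(),np.round(robot.get_force(),2))
p,o=wp(); Rt=R_of(o)
robot.move_linear((p-100*Rt[:,2]).tolist(),rate=160)
w,im=wshot(f"pics/u{k}")
r=nets.trace("wrist",f"dish{k}"); print([(round(d["p"],2),np.round(d["rect"]).tolist(),int(d["mask"].sum())) for d in r])
pickle.dump((w,r),open(f"u{k}.pkl","wb"))
ov=im.copy(); 
for j in range(1,k+1): circs(ov,w,(cx,cy),j,4+3*(j-1),col=[(0,255,0),(0,0,255),(255,0,0),(0,255,255)][j-1])
cv2.imwrite(f"pics/u{k}.png",ov)
im=snapshot("side"); cv2.imwrite(f"pics/u{k}_side.png",cv2.resize(im[90:210,180:340],None,fx=4,fy=4,interpolation=cv2.INTER_CUBIC))
print(robot.get_time_s())
E
python3 rel.py 2 526.7 268.6
```

```text
87.48262417491772 [ 0.12 -0.56  0.45]
[(0.95, [419.0, 272.0, 36.0, 27.0], 342), (0.74, [255.0, 112.0, 150.0, 224.0], 17767), (0.7, [226.0, 99.0, 238.0, 196.0], 7925), (0.64, [269.0, 94.0, 398.0, 186.0], 22342)]
30.9583
```

View pics/u2.png

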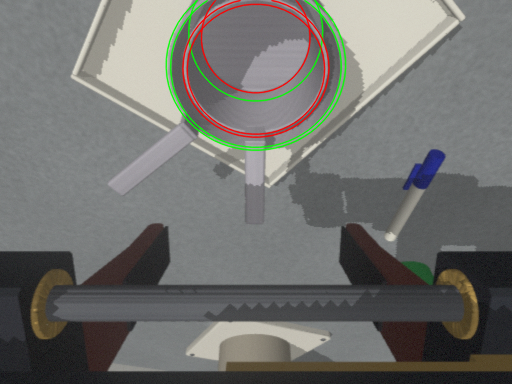

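View pics/u2_side.png

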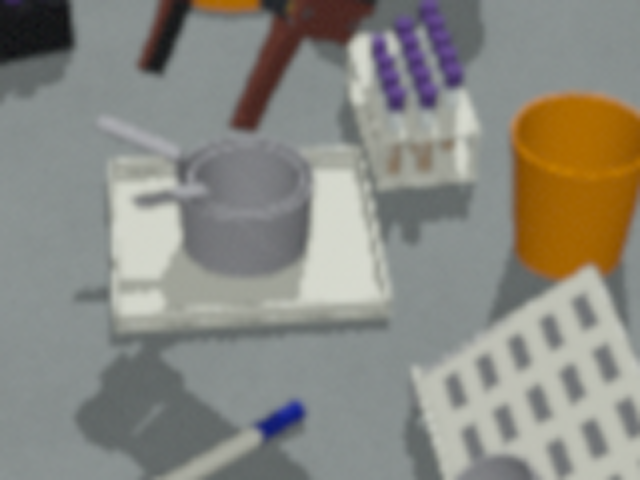

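```bash
python3 - <<'E'
from h import *
w,r=pickle.load(open("u2.pkl","rb"))
d=[d for d in r if abs(d["rect"][2]-150)<2][0]
for z in (7,10):
    v,e=fit_stand(w,2,d["mask"],(526.7,268.6),z); print(z,v,np.degrees(v[2]),e)
v,e=fit_stand(w,2,d["mask"],(526.7,268.6),7)
# dish1 outline: union of masks
u=np.zeros((384,512),bool)
for d in r:
    if d["mask"].sum()>1000: u|=d["mask"]
def union(vv,c2):
    m=np.zeros((384,512),np.uint8)
    for k,c,z in ((1,vv,4),(2,c2,7)):
        R=rz(np.radians(AZ[k])); m|=dmask("wrist",k,R,np.array([c[0],c[1],z])-R@np.array([DIM[k][0],0,0]),wp=w)
    return m
from scipy.optimize import minimize
f=lambda q:1-(union(q,v)&u.astype(np.uint8)).sum()/(union(q,v)|u).sum()
q=minimize(f,[526.7,268.6],method="Nelder-Mead",options=dict(initial_simplex=[[526.7,268.6],[531,268.6],[526.7,273]])); print("dish1",q.x,q.fun)
im=cv2.imread("pics/u2_raw.png"); ov=cv2.resize(im[0:240,80:400],None,fx=2.5,fy=2.5,interpolation=cv2.INTER_CUBIC)
for k,c,z,col in ((1,q.x,4,(0,255,0)),(2,v,7,(0,0,255))):
    b,rr,h=DIM[k]
    for cc in (circ(0,rr,h),):
        p=(proj("wrist",cc+np.array([c[0],c[1],z]),wp=w)-[80,0]+.5)*2.5-.5
        cv2.polylines(ov,[np.round(p*8).astype(np.int32)],True,col,1,cv2.LINE_AA,3)
cv2.imwrite("pics/u2z.png",ov)
E
```

```text
7 [5.28282570e+02 2.69618844e+02 4.63867398e-01] 26.57764416752767 0.038857019157917505
10 [5.30508491e+02 2.69914261e+02 4.59825383e-01] 26.346053780093673 0.059897349066088124
dish1 [531.63242531 265.09749298] 0.45407511233870634
```

View pics/u2z.png

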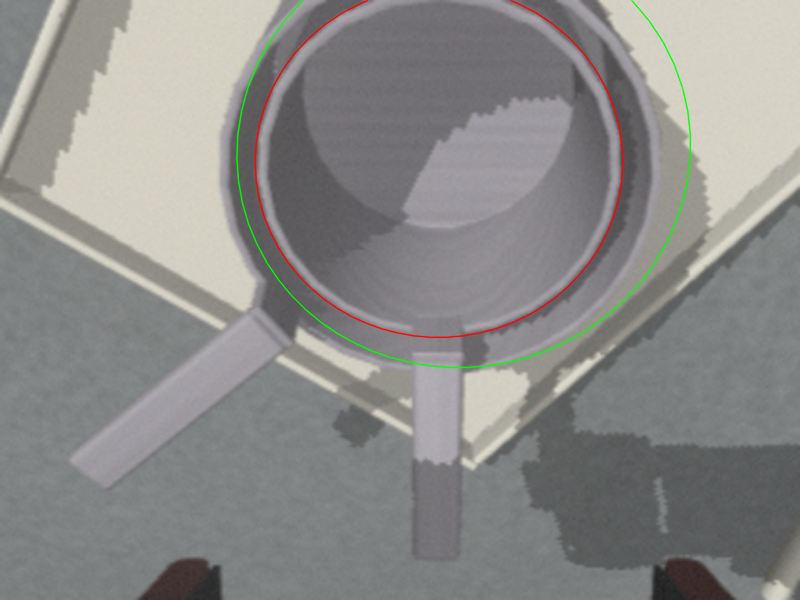

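```bash
python3 pick.py 3 527.3 269; python3 -c "
import cv2,numpy as np
k=3
a=[cv2.imread(f'pics/{n}{k}.png') for n in 'pqr']+[cv2.imread(f'pics/r{k}_side.png')]
a=[cv2.resize(x,(400,300)) for x in a if x is not None]
while len(a)<4: a.append(a[-1]*0)
cv2.imwrite(f'pics/m{k}.png',np.vstack([np.hstack(a[:2]),np.hstack(a[2:])]))"
```

```text
pregrasp IoU [[0.926 0.91 ]
 [0.    0.93 ]]
hit False [ 499.63662888 -101.73012573   42.45541314] [ 499.2 -101.6   42. ]
width 13.692514742630674
held fit dl -2.54 deg s 0.78 err 0.031
ik [[0.56, 0.72, 1.69, -0.48, 1.16, 0.95], [0.56, 0.63, 1.68, -0.46, 1.24, 0.91], [0.56, 0.53, 1.65, -0.45, 1.35, 0.85]]
held fit dl -2.71 deg s 0.47 err 0.027
tilt deg 0.13854077866295506 centre [528.1 267.4 140.3]
38.4833 13.807584269079397
```

View pics/m3.png

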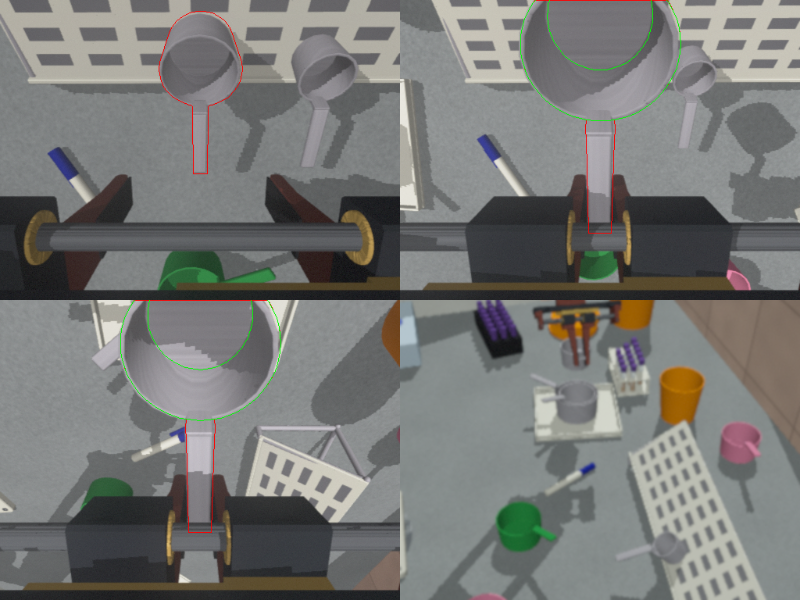

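```bash
python3 place.py 3 527.3 268.6;  python3 -c "
import cv2,numpy as np
k=3
a=[cv2.resize(cv2.imread(n),(400,300)) for n in (f'pics/s{k}_raw.png',f'pics/t{k}.png')]
cv2.imwrite(f'pics/m{k}b.png',np.hstack(a[:2]))"
```

```text
hit early False [518.46736047 182.53800695  74.19490198] [0.33077798 0.81279777 0.09458442]
contact True [517.9 181.8  61.5] expected [518.2 182.4  63.9] [ 1.47858617 -1.08336821  2.52614902]
41.575
```

View pics/m3b.png

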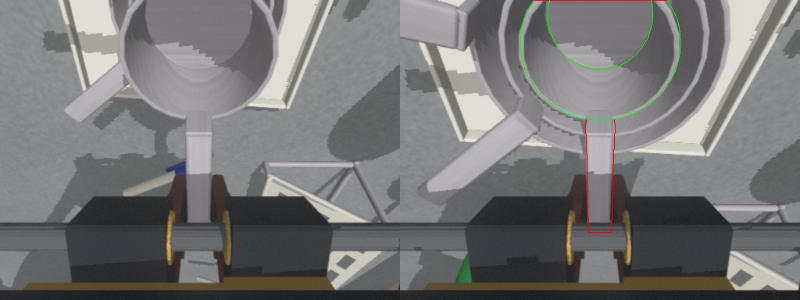

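View pics/t3_side.png

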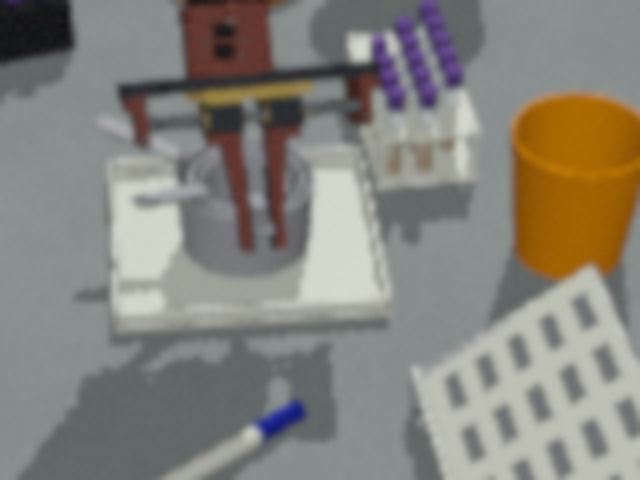

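```bash
python3 rel.py 3 527.3 268.9; python3 -c "
import cv2
im=cv2.imread('pics/u3_raw.png'); cv2.imwrite('pics/u3z.png',cv2.resize(im[0:240,80:400],None,fx=2.5,fy=2.5,interpolation=cv2.INTER_CUBIC))"
```

```text
87.87845669010682 [ 0.23 -0.13  0.39]
[(0.9, [132.0, 354.0, 46.0, 39.0], 1202), (0.85, [290.0, 354.0, 74.0, 17.0], 637), (0.81, [256.0, 125.0, 112.0, 200.0], 11278), (0.81, [157.0, 326.0, 63.0, 94.0], 853), (0.8, [188.0, 84.0, 314.0, 164.0], 10645), (0.57, [227.0, 104.0, 210.0, 184.0], 7610), (0.4, [509.0, 234.0, 4.0, 23.0], 76)]
43.9583
```

View pics/u3.png

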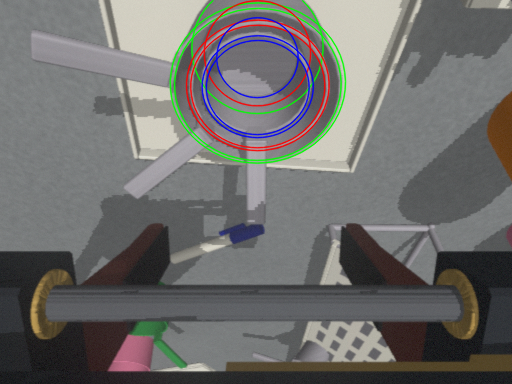

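View pics/u3z.png

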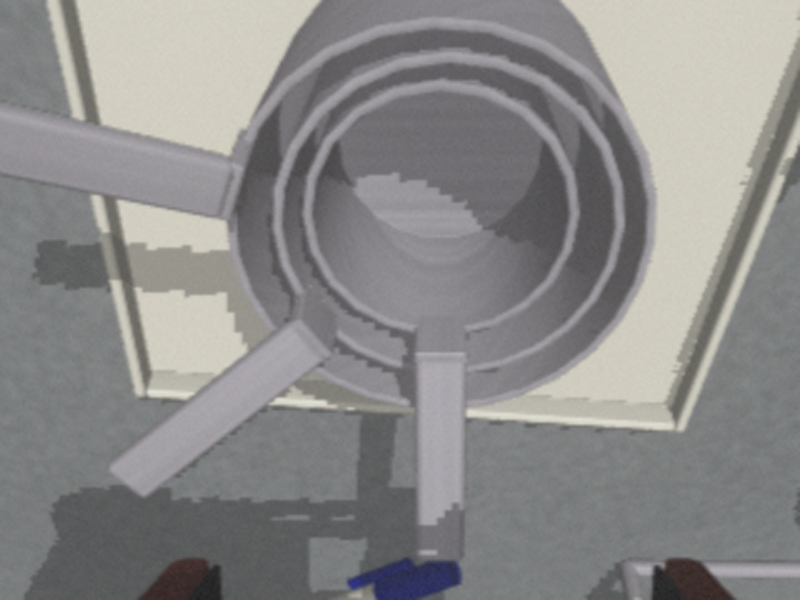

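View pics/u3_side.png

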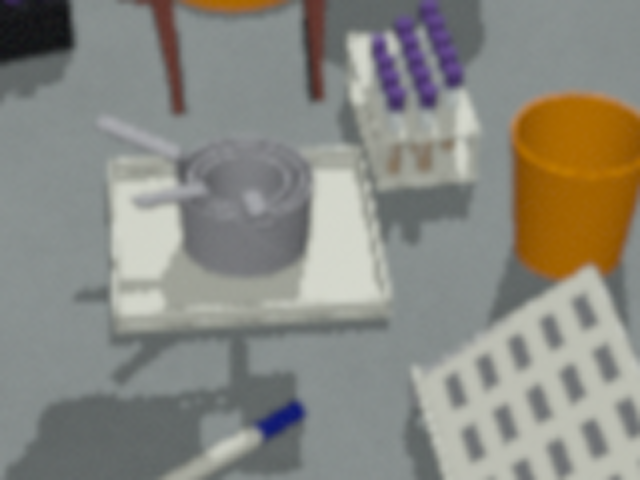

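```bash
python3 - <<'E'
from h import *
w,r=pickle.load(open("u3.pkl","rb"))
d=[d for d in r if abs(d["rect"][2]-112)<2][0]
v,e=fit_stand(w,3,d["mask"],(526.7,269.6),10); print(v,np.degrees(v[2]),e)
im=cv2.imread("pics/u3_raw.png"); ov=cv2.resize(im[0:240,80:400],None,fx=2.5,fy=2.5,interpolation=cv2.INTER_CUBIC)
for k,c,z,col in ((1,(526.8,268.8),4,(0,255,0)),(2,(528.6,269.4),7,(0,0,255)),(3,v,10,(255,0,0))):
    b,rr,h=DIM[k]
    p=(proj("wrist",circ(0,rr,h)+np.array([c[0],c[1],z]),wp=w)-[80,0]+.5)*2.5-.5
    cv2.polylines(ov,[np.round(p*8).astype(np.int32)],True,col,1,cv2.LINE_AA,3)
cv2.imwrite("pics/u3y.png",ov)
E
```

```text
[526.86124902 268.29534834   1.465032  ] 83.9401502505285 0.1287513605971078
```

View pics/u3y.png

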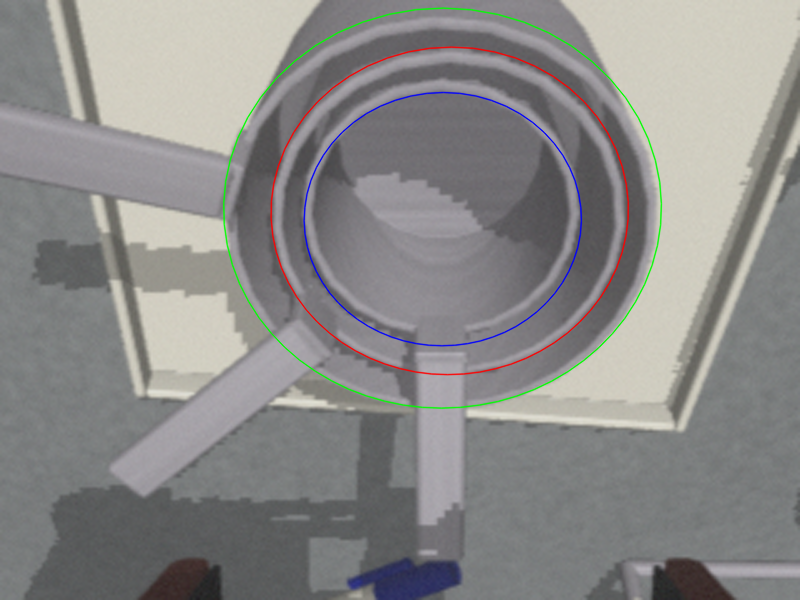

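```bash
python3 pick.py 4 528.5 269.6; python3 -c "
import cv2,numpy as np
k=4
a=[cv2.imread(f'pics/{n}{k}.png') for n in 'pqr']+[cv2.imread(f'pics/r{k}_side.png')]
a=[cv2.resize(x,(400,300)) for x in a if x is not None]
while len(a)<4: a.append(a[-1]*0)
cv2.imwrite(f'pics/m{k}.png',np.vstack([np.hstack(a[:2]),np.hstack(a[2:])]))"
```

```text
pregrasp IoU [[0.91 0.6 ]
 [0.   0.74]]
hit False [ 489.60159379 -213.45147966   37.57549764] [ 489.1 -213.2   37. ]
width 14.006337444277356
held fit dl -2.17 deg s 0.21 err 0.044
ik [[0.6, 0.65, 1.86, -0.96, 0.69, 0.49], [0.6, 0.55, 1.85, -0.86, 0.76, 0.35], [0.6, 0.44, 1.83, -0.76, 0.85, 0.22]]
held fit dl -2.27 deg s 0.14 err 0.046
tilt deg 0.09772227136075101 centre [529.1 268.5 143.1]
52.35 13.943622413502338
```

View pics/m4.png

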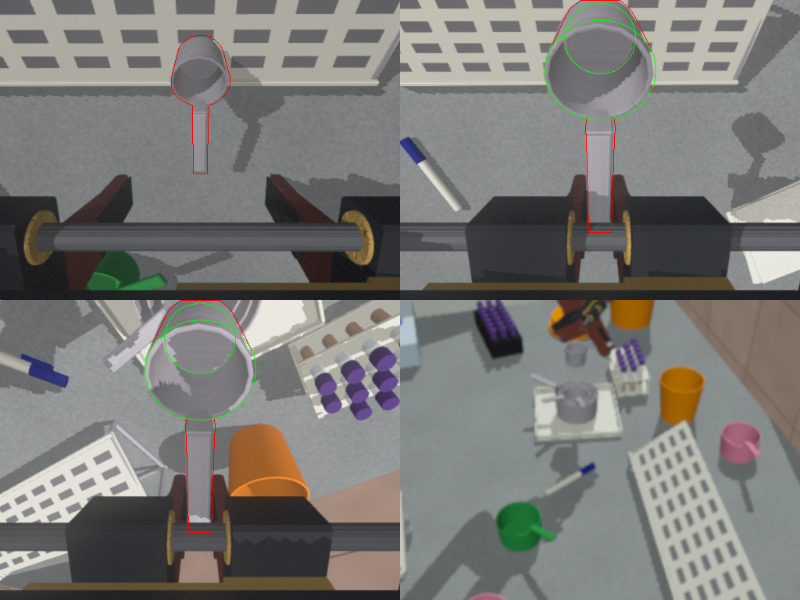

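```bash
python3 place.py 4 528.5 269.6;  python3 -c "
import cv2,numpy as np
k=4
a=[cv2.resize(cv2.imread(n),(400,300)) for n in (f'pics/s{k}_raw.png',f'pics/t{k}.png')]
cv2.imwrite(f'pics/m{k}b.png',np.hstack(a[:2]))"
```

```text
hit early False [589.43372288 220.55908889  71.29836167] [ 0.07932457 -0.85073049 -1.08439067]
contact True [589.4 220.2  59. ] expected [589.2 220.4  61. ] [ 1.52427683 -0.55882697  3.47307036]
55.425
```

View pics/m4b.png

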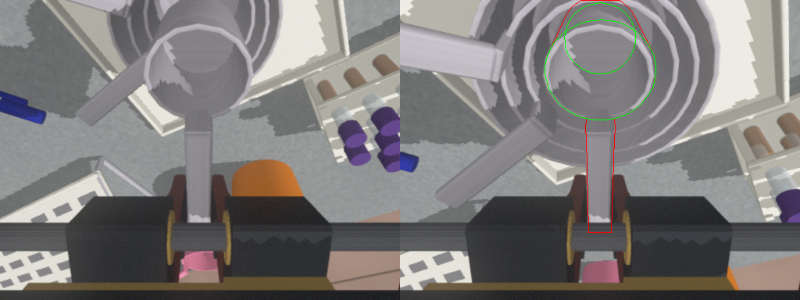

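View pics/t4_side.png

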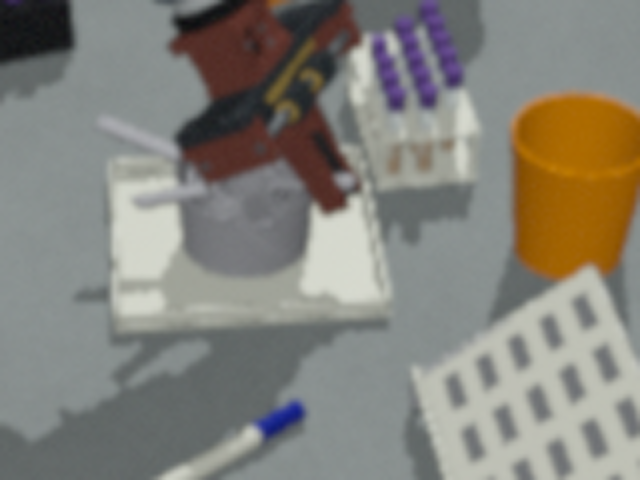

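```bash
python3 -c "
import cv2,numpy as np
im=cv2.imread('pics/t4_raw.png'); cv2.imwrite('pics/t4z.png',cv2.resize(im[0:210,110:390],None,fx=2.85,fy=2.85,interpolation=cv2.INTER_CUBIC))
im=cv2.imread('pics/r4_raw.png'); cv2.imwrite('pics/r4z.png',cv2.resize(im[0:210,110:390],None,fx=2.85,fy=2.85,interpolation=cv2.INTER_CUBIC))"
```

```text
(no output)
```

View pics/t4z.png

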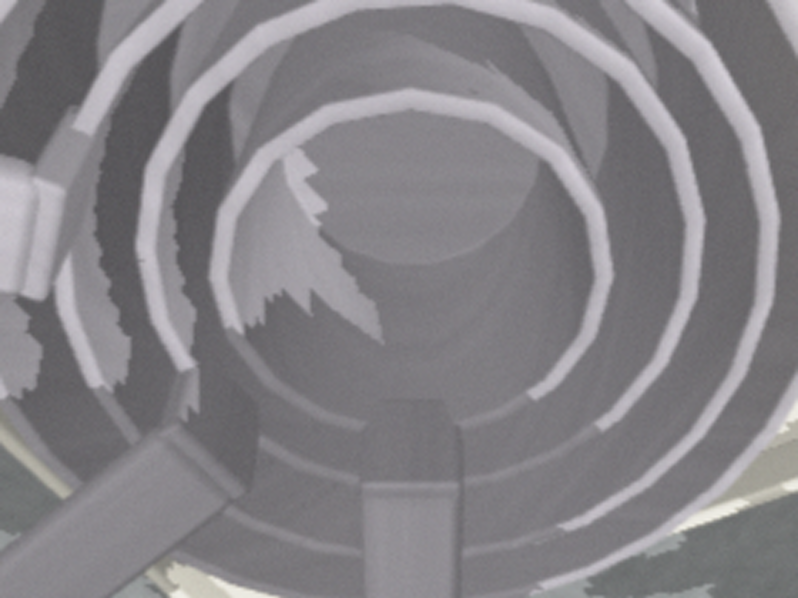

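View pics/r4z.png

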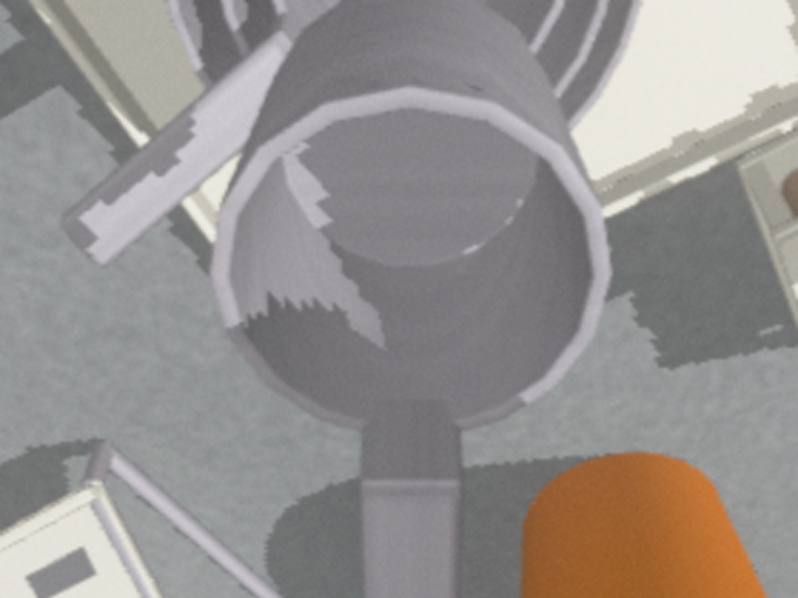

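```bash
python3 rel.py 4 527 269; python3 -c "
import cv2
im=cv2.imread('pics/u4_raw.png'); cv2.imwrite('pics/u4z.png',cv2.resize(im[0:240,80:400],None,fx=2.5,fy=2.5,interpolation=cv2.INTER_CUBIC))"
```

```text
88.09530379112599 [ 0.08 -0.5  -0.23]
[(0.97, [224.0, 124.0, 173.0, 154.0], 5355), (0.91, [252.0, 90.0, 170.0, 177.0], 7800), (0.9, [248.0, 346.0, 90.0, 46.0], 1620), (0.82, [192.0, 99.0, 270.0, 129.0], 8233), (0.78, [254.0, 141.0, 80.0, 166.0], 6586)]
57.8083
```

View pics/u4z.png

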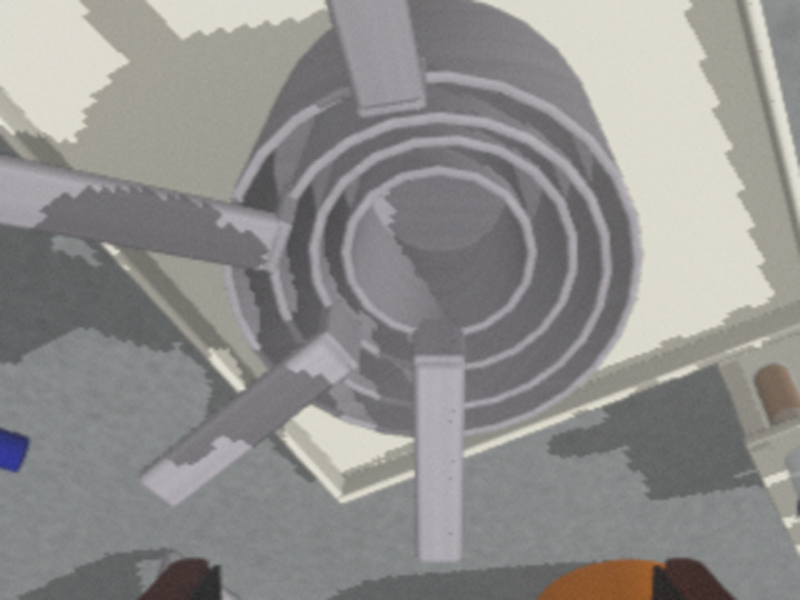

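View pics/u4_side.png

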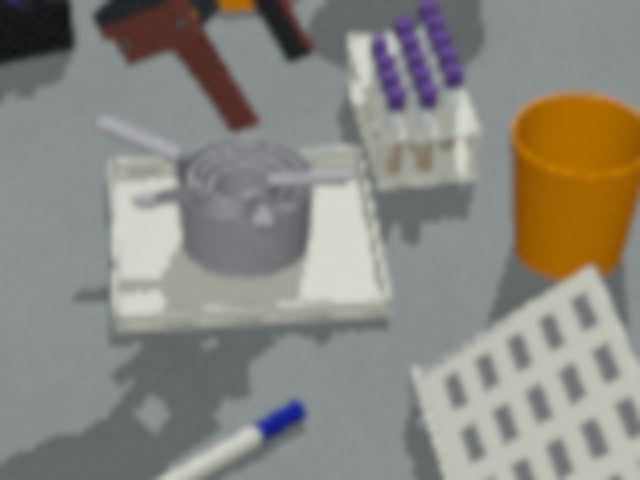

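```bash
python3 - <<'E'
from h import *
p,o=wp(); Rt=R_of(o)
robot.move_linear((p+40*UP).tolist(),rate=100); robot.pause(.2)
print(np.round(robot.get_force(),2),robot.get_time_s()); print(robot.hand_in())
E
```

```text
[-0.57 -0.14 -0.09] 58.55
the job is handed in; nothing more can be done
None
```

All four dishes are nested in the white tray, largest to smallest, and I handed the job in at 58.6 s of the 72 s allowed. No verdict is reported.

I pinched each dish by its handle on the rack, lifted it and turned it upright, correcting for the 2–5° it drooped in the grip. I then lowered it slowly until it touched the floor and opened the jaws. The handles are fanned about 57° apart, so the opening fingers stayed clear of neighbouring handles.

**Last checks:**
- **Nesting:** the last wrist and side pictures show all four standing upright with evenly stepped rims. Neighbouring centres are about 1–2.5 mm apart, against a limit of 12 mm.
- **Position:** the largest dish sits within about 2 mm of my estimate of the tray centre (526, 269), where 60 mm was allowed.
- **Clear of the robot:** the force on the tool was about zero after I backed away.
- **Bystanders:** the tube rack, pail and marker look unmoved in the pictures. I did not measure them.

**Disagreements:**
- Contact came 1–2 mm lower than my model predicted for every dish.
- The wrist-camera positions ran 2–3 mm off the predicted ones, and I partly corrected for this with dish 4.
- One automatic fit of dish 1's outline, after dish 2 went in, failed because of a bad mask. I judged that one from the picture.
- The seating heights and the final upright angle were judged from the pictures, not measured.

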